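# Send all the empty honey jars through the return box's flap

## Task

Empty honey jars were left in the drawer of the low white cabinet, and one more stands on the table at the left. Pull the drawer open, take every jar in it and the one on the table, set each on the entry shelf of the return box and push it through the orange sprung flap so that it drops into the bin and the flap swings shut again. When the drawer is empty, push it fully home; leave the other things on the table and on the cabinet where they are.

Things in the scene. Friction and masses are not known exactly. Their poses are not given: they have to be found in the camera images.
- cabinet: White low cabinet with one blue-fronted drawer, fixed, 220 mm deep (x), 300 mm wide (y), 94 mm tall. Origin at the centre of its underside; its own -x is the front, towards which the drawer opens; z up. The shut drawer's outer face is at x = -110 mm. While it is shut the jars stand in a row across the drawer, 10 to 28 mm in front of the origin.
- cabinet_drawer0 (a joint): The drawer's slide: 0 m is shut, grows as it is pulled out, to 0.15 m at the stop; it stays where it is left; about 1 N of friction.
- cabinet_drawer0_handle (a point): Middle of the drawer's handle: a level round steel bar, 11 mm thick, 120 mm long along the cabinet's y, 56 mm above the table, its axis 35 mm in front of the drawer's face (29 mm of free space behind the bar, open from above). Moves with the drawer. Axes as the cabinet's.
- drawer_floor (a point): Middle of the floor of the drawer's front compartment, where the jars stand: 22 mm above the table, 120 mm behind the handle's bar, 64 mm behind the inside of the front wall (21 mm thick; edges 73 and 83 mm above the table) and 64 mm before a divider 40 mm tall. The compartment is 258 mm wide; its side walls reach 72 mm above the table. Moves with the drawer; axes as the cabinet's.
- return_box: White return box for empty jars, fixed: a steel entry shelf in front, an orange flap, and a closed bin with a clear lid behind it. Origin on its underside, its own -x is the front, z up. The bin reaches from x = -124 to 130 mm and y = -84 to 84 mm inside; the top of the box is at z = 228 mm. Its slippery floor drops steeply behind the doorway: a thing pushed past the shelf's end slides in.
- shelf_mid (a point): Middle of the entry shelf's top surface, 150 mm above the table, 70 mm in front of the doorway. The shelf is 140 mm long (x) with a lip 7 mm high along its front edge, and 84 mm wide (y) between two rails 18 mm high. Axes as the return box's: x points through the doorway into the bin, z up.
- flap_front (a point): Middle of the doorway's sill: the inner end of the entry shelf, in line with the front face of the lintel. The doorway is 92 mm wide and 66 mm high; the lintel above it is 12 mm high, so the box's top is 78 mm above this point. Axes as the return box's.
- flap (a joint): Orange flap, 88 mm wide, 64 mm tall, hung from the doorway's top 9 mm behind the lintel's front face; 0 rad is shut (hanging), grows as its lower edge swings inwards, to 1.5; it cannot swing outwards. A light spring shuts it (0.05 N at the lower edge when shut, about 0.2 N wide open): a jar must be pushed through until it falls off the shelf's end.
- jar_large_mid (a point): Empty honey jar of amber glass, six-sided, 58 mm across the flats (67 mm across the corners), the straight sides 36 mm tall, with a round brass cap on top (42 mm across), 54 mm tall in all, about 120 g. This point is on the jar's axis, 27 mm above its underside; z is its axis, pointing to the cap; x points to a corner. Starts upright on the drawer's floor; may be absent (None).
- jar_small_1_mid (a point): Empty honey jar of amber glass, six-sided, 48 mm across the flats (55 mm across the corners), the straight sides 36 mm tall, with a round brass cap on top (35 mm across), 54 mm tall in all, about 120 g. This point is on the jar's axis, 27 mm above its underside; z is its axis, pointing to the cap; x points to a corner. Starts upright on the drawer's floor; may be absent (None).
- jar_small_2_mid (a point): Empty honey jar of amber glass, six-sided, 48 mm across the flats (55 mm across the corners), the straight sides 36 mm tall, with a round brass cap on top (35 mm across), 54 mm tall in all, about 120 g. This point is on the jar's axis, 27 mm above its underside; z is its axis, pointing to the cap; x points to a corner. Starts upright on the drawer's floor; may be absent (None).
- jar_small_3_mid (a point): Empty honey jar of amber glass, six-sided, 48 mm across the flats (55 mm across the corners), the straight sides 36 mm tall, with a round brass cap on top (35 mm across), 54 mm tall in all, about 120 g. This point is on the jar's axis, 27 mm above its underside; z is its axis, pointing to the cap; x points to a corner. Starts upright on the table at the left; always there.
- sugar_dredger: Steel sugar dredger, 72 mm across, 108 mm tall, standing on the table at the right. Origin at the centre of its foot. Not to be moved.
- kitchen_timer: White kitchen timer with a red dial, 60 x 64 x 66 mm, on the table at the right. Origin at the centre of its underside. Not to be moved.
Things that resemble listed ones, but are neither listed nor needed, are in the scene too. Leave any green or pink look-alike of the part that bears jar_small_3_mid alone.

How it is judged (in metres and radians):
On the way, in this order (a step that is already met when the one before it is completed fails the run):
1. the drawer is pulled open (by more than 8 cm) (value of joint cabinet_drawer0 above 0.08 m), for 0.2 s.
2. the flap is pushed in for a jar to pass (value of joint flap above 0.5 rad), for 0.05 s.
At the end, for the whole second after the job is handed in: Every jar that is present lies at rest inside the return box's bin, behind the doorway and at least 1 cm below the shelf; the flap hangs shut (within 0.1 rad); the drawer is shut to within 8 mm (x of jar_large_mid in the frame of return_box between -0.115 and 0.13 m and y of jar_large_mid in the frame of return_box between -0.084 and 0.084 m and z of jar_large_mid in the frame of return_box between 0 and 0.14 m and x of jar_small_1_mid in the frame of return_box between -0.115 and 0.13 m and y of jar_small_1_mid in the frame of return_box between -0.084 and 0.084 m and z of jar_small_1_mid in the frame of return_box between 0 and 0.14 m and x of jar_small_2_mid in the frame of return_box between -0.115 and 0.13 m and y of jar_small_2_mid in the frame of return_box between -0.084 and 0.084 m and z of jar_small_2_mid in the frame of return_box between 0 and 0.14 m and x of jar_small_3_mid in the frame of return_box between -0.115 and 0.13 m and y of jar_small_3_mid in the frame of return_box between -0.084 and 0.084 m and z of jar_small_3_mid in the frame of return_box between 0 and 0.14 m and linear speed of each of jar_large, jar_small_1, jar_small_2, jar_small_3 below 0.03 m/s and value of joint cabinet_drawer0 below 0.008 m and value of joint flap below 0.1 rad); the robot touches nothing.
It fails at once if the sugar dredger is moved by more than 4 cm (distance of sugar_dredger from where it was at the start of the episode above 0.04 m).
It fails at once if the kitchen timer is moved by more than 4 cm (distance of kitchen_timer from where it was at the start of the episode above 0.04 m).
Of jar_large, jar_small_1, jar_small_2 only 2 to 3 are there at a start; the rules pass over those that are not, and their reading is None.
At some moment in a run one of jar_large, jar_small_1, jar_small_2, jar_small_3 may be knocked a few centimetres aside while the robot is not near it.
Once in a run the grip may slacken for a moment while it holds something.
It also fails if it takes over 210 s, if anything falls off the work surface, if the arm or the gripper's body presses on something with over 40 N, if the wrist force passes 120 N, or if a joint passes its speed limit or range.

## Robot

A 7-joint arm with a two-finger parallel gripper is mounted at the origin on a cart in front of the work surface, level with it; the furniture and walls round the work are solid. World frame = base frame: x ahead of the robot, y to its left, z up, the work surface at z = 0. Lengths are in mm, angles in rad, forces in N, time in s.
With the tool pointing down it reaches from about 400 to 875 mm from the base axis. Payload 4.4 kg.
Tool frame: the origin (TCP) lies on the centre line of the jaws, within the pads' length; the fingertips stand 11 mm ahead of it and the grasp point (between the pads) lies 8 mm behind it (ctrl.tips_ahead is the distance from the TCP to the fingertips, in mm); z points along the fingers, y is the line along which they close (so a half turn about z gives the same grasp; the last joint's range is limited). The gripper opens to 85 mm and grips with 20 to 120 N. Pads are 22 mm wide; open, the fingers measure 114 mm over their backs; the gripper's body (76 mm by 85 mm) begins 54 mm behind the grasp point. The pads swing forward as they close: fully open they stand 13 mm farther back than shut.
Start: joints at [1.203, 0.628, 0.038, 1.517, -0.027, 0.996, -0.02], TCP at [193.234, -620.628, 204.313] pointing down, gripper open.
Joint ranges: [-3.06, 3.06], [-0.37, 2.12], [-1.25, 1.32], [0.18, 2.47], [-1.1, 4.24], [0.23, 1.98], [-2.94, 2.94]. Speed limits (rad/s): [2.57, 2.57, 3.14, 3.14, 3.14, 3.14, 3.14].

## Interface

Orientations are given as [roll, pitch, yaw] about the fixed x, y, z axes, in that order (R = Rz(yaw) Ry(pitch) Rx(roll)).
In Python, from cell import ctrl, eyes, job gives the robot as it stands. The module is installed in compiled form; this text tells all that it offers.
- The arm moves only by the tool carry_out, never from a script. Its argument "moves" is a list of rows, each an object of numbers: "tx", "ty", "tz": the shift along the tool's x, y, z as a fraction of full scale; "twist": the turn about the tool's z as a fraction of full scale; "fingers": the opening, from 0 (shut) to 1 (fully open). In form: [{"tx": .., "ty": .., "tz": .., "twist": .., "fingers": ..}, ...]. A call has 1 to 12 rows; each row shifts and turns the commanded pose from where the row before left it, along the tool's axes as they then stand; what a row does not reach is not made up. Full scale, the value 1, is 0.3 m for a shift and pi rad for a turn. A row lasts 1/8 s, in which the tool goes at most 62.5 mm and 10.7 degrees, less where a joint would pass 70% of its speed; a pose out of reach is approached as far as the arm can. A call with a number of a shift or a turn outside -1 to 1 is refused whole. A call with a gripper value outside its range is refused whole. The fingers move at their own pace and stop on an object; the grip force is fixed at half the most. Time passes only in rows, so rows that do not move let the fingers close. It gives the time, the measured TCP pose, the force, the opening and the grip force at its end, in the units of the state.
- ctrl.read_state(): the state, without advancing time (a new reading comes with each control period).
- eyes.get_image(name): name is "side" or "top"; returns a dict with "color" (384x512x3 uint8, blue, green, red), "fovy" (degrees; the focal length in pixels is half the picture's height over the tangent of half this angle, whatever the lens; pixels are square), "cx", "cy" (the principal point, pixels), "world_from_camera" (4x4, takes a point from camera to world coordinates). Camera axes: x right, y up, looking along -z (the intrinsics and any distortion apply to the point x, -y, -z); pixel columns grow to the right and rows downward; lengths in mm; the calibration is good to about 2 mm. A picture is of the moment at which its call begins. There is no depth.
- job.finish_job(): hands the job in; it is judged then, once.
The state is a dict: "clock": time; "qpos": joint angles; "qd": joint speeds; "tau": joint torques, N m; "eef_pos": TCP position; "tool_rot": TCP orientation; "force": force on the tool from outside, world axes, zero at the start; "torque": the same for the moment, N m; "width": finger opening in mm; "gripper_force": force on a finger pad.
Only numpy, scipy, OpenCV 4.12 (cv2) and the standard library are available. Lean on these libraries where they do the work, as an engineer would, in place of code of your own. Each camera call takes 0.05 s, during which the arm holds its last target. There are 200 camera calls.

## Working session

There is one attempt and no reset: what is moved stays moved. The work goes in short steps, Python scripts to look and compute and a tool call to move; the robot and the scene stay as the last step left them, time stands still between calls to the robot, and variables do not carry over. Pictures are saved under pics/ and viewed, at most 14 in all, crops included, and the job is handed in when it is done.

Besides the shell and the picture viewer there is one more tool, called after "Emit:" as a command line: name --argument value ..., lists and objects as JSON in quotes. carry_out: Moves the arm, as the interface text tells. Its arguments: {"type":"object","properties":{"moves":{"type":"array","items":{"type":"object","properties":{"tx":{"type":"number","minimum":-1,"maximum":1},"ty":{"type":"number","minimum":-1,"maximum":1},"tz":{"type":"number","minimum":-1,"maximum":1},"twist":{"type":"number","minimum":-1,"maximum":1},"fingers":{"type":"number"}}}}},"required":["moves"]}

```bash
mkdir -p pics
cat > h.py <<'E'
import numpy as np, cv2
from cell import ctrl, eyes, job
def snap(cam,name,crop=None,scale=1):
    d=eyes.get_image(cam); im=d["color"]
    np.save(f"pics/{cam}.npy",{k:d[k] for k in d if k!="color"},allow_pickle=True)
    if crop: im=im[crop[1]:crop[3],crop[0]:crop[2]]
    cv2.imwrite(f"pics/{name}.png",cv2.resize(im,None,fx=scale,fy=scale,interpolation=cv2.INTER_CUBIC))
    return d
def cal(cam): return np.load(f"pics/{cam}.npy",allow_pickle=True).item()
def ray(cam,u,v):
    d=cal(cam); f=192/np.tan(np.radians(d["fovy"])/2)
    T=np.array(d["world_from_camera"]); r=T[:3,:3]@np.array([(u-d["cx"])/f,-(v-d["cy"])/f,-1]); return T[:3,3],r
def at(cam,u,v,z):
    o,r=ray(cam,u,v); return (o+r*(z-o[2])/r[2]).round(1)
def px(cam,p):
    d=cal(cam); f=192/np.tan(np.radians(d["fovy"])/2); T=np.linalg.inv(np.array(d["world_from_camera"]))
    q=T[:3,:3]@np.array(p,float)+T[:3,3]; return (d["cx"]-f*q[0]/q[2]).round(1),(d["cy"]+f*q[1]/q[2]).round(1)
E
python3 - <<'E'
from h import *
a=snap("top","t0",scale=1.5);b=snap("side","s0",scale=1.5)
for d in(a,b): print({k:(np.round(d[k],3) if k!='color' else 0) for k in d})
print(ctrl.read_state())
E
```

```text
{'color': 0, 'fovy': np.float64(44.215), 'cx': np.float64(253.565), 'cy': np.float64(192.098), 'world_from_camera': array([[ 3.860000e-01,  8.170000e-01, -4.290000e-01, -7.018400e+01],
       [-9.220000e-01,  3.470000e-01, -1.690000e-01, -2.794360e+02],
       [ 1.100000e-02,  4.600000e-01,  8.880000e-01,  1.477289e+03],
       [ 0.000000e+00,  0.000000e+00,  0.000000e+00,  1.000000e+00]])}
{'color': 0, 'fovy': np.float64(45.494), 'cx': np.float64(250.497), 'cy': np.float64(191.905), 'world_from_camera': array([[ 8.760000e-01, -3.990000e-01,  2.710000e-01,  9.909360e+02],
       [ 4.820000e-01,  7.270000e-01, -4.890000e-01, -7.891160e+02],
       [-2.000000e-03,  5.590000e-01,  8.290000e-01,  1.476503e+03],
       [ 0.000000e+00,  0.000000e+00,  0.000000e+00,  1.000000e+00]])}
{'clock': 0.1, 'qpos': array([ 1.20320161,  0.629258  ,  0.03842998,  1.51826637, -0.02702048,
        0.99631542, -0.02001832]), 'qd': array([-1.56267525e-03, -3.32398170e-03,  8.20395771e-04, -1.28319568e-03,
       -1.50216719e-04, -4.22221268e-06,  2.28858302e-03]), 'tau': array([ 3.34026263e-03, -5.64522886e+01,  1.23050652e+00, -1.93967754e+01,
        1.12221652e-02,  5.52388025e-03, -1.21619749e-05]), 'eef_pos': array([ 193.0635778 , -620.02477701,  203.47851134]), 'tool_rot': array([-3.13986261e+00, -8.00183242e-06,  3.01777234e-01]), 'force': array([-0.84327128,  0.31899539,  0.49458043]), 'torque': array([0.05767659, 0.03641744, 0.00197372]), 'gripper_force': 0.0, 'width': 85.19413737689844}
```

View pics/t0.png

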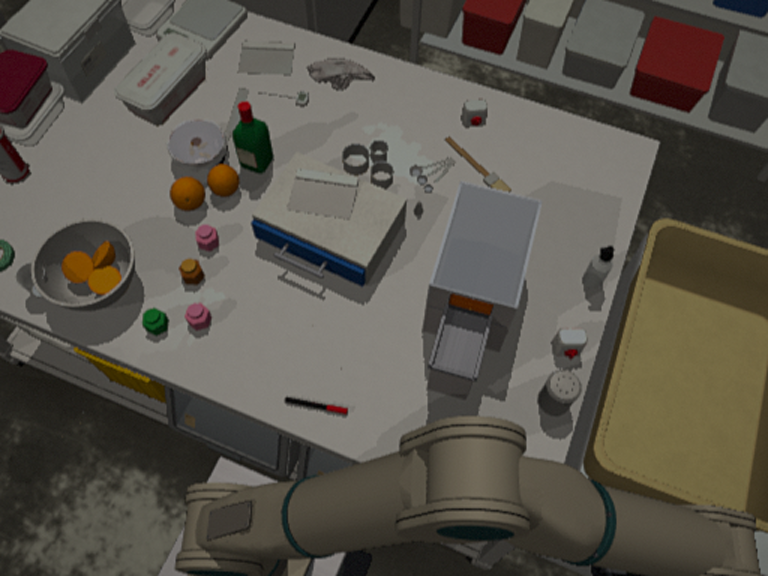

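View pics/s0.png

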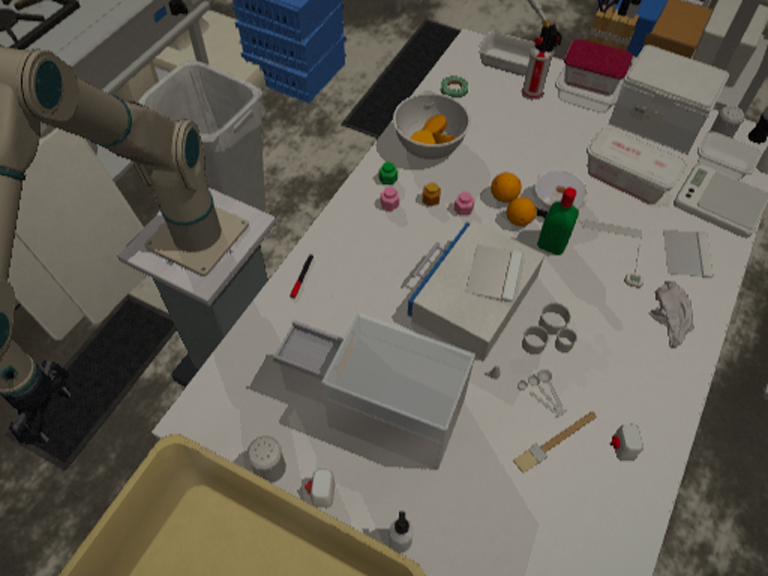

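The pictures show the cabinet with its blue front (top, about 250-405, 170-280), the amber jar at top (191,270), and the return box at (430-540, 185-375). The pink and green look-alikes stand near the amber jar. I'll enlarge this area.

Run:
```python
from h import *
snap("top","t1",(110,110,370,260),3)
snap("side","s1",(170,110,370,260),4)
```

```text
(no output)
```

View pics/t1.png

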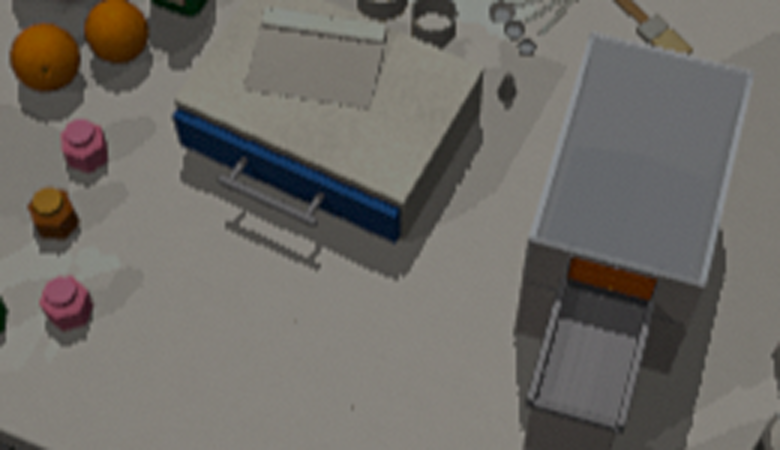

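View pics/s1.png

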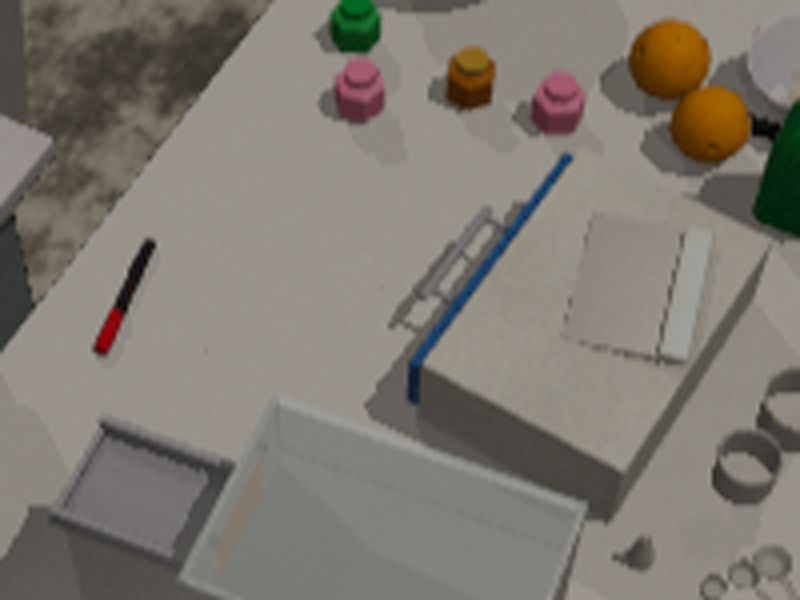

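The crops show these positions:
- **Handle bar:** ends at top crop (222,180) and (314,217).
- **Jar cap:** top crop (48,200), side crop (473,60).
- **Box top corners:** (528,240), (703,282), (748,74) and (592,37).
- **Shelf front corners:** (530,402) and (622,425).

Run:
```python
from h import *
t=lambda x,y,z:at("top",110+x/3,110+y/3,z)
s=lambda x,y,z:at("side",170+x/4,110+y/4,z)
P=lambda n,*a:print(n,*a)
P("handle",t(222,180,58),t(314,217,58),s(488,210,58),s(425,293,58))
P("cab front/top",t(176,104,94),t(403,207,94),t(483,70,94),"side",s(568,155,94),s(416,360,94),s(620,470,94),s(770,240,94))
P("cap",t(48,200,54),s(473,60,54))
P("box",t(528,240,228),t(703,282,228),t(748,74,228),t(592,37,228),"side",s(276,398,228),s(585,508,228),s(183,578,228))
P("shelf",t(530,402,162),t(622,425,162),s(104,425,162),s(52,515,162))
P("timers",at("top",570/1.5,340/1.5,66),at("top",563/1.5,385/1.5,108))
```

```text
handle [600.2 245.   58. ] [597.6 127.   58. ] [602.9 246.   58. ] [594.  128.3  58. ]
cab front/top [653.3 326.   94. ] [631.   30.8  94. ] [837.   16.9  94. ] side [651.3 317.8  94. ] [630.5  35.6  94. ] [836.8  19.6  94. ] [860.6 315.3  94. ]
cap [500.3 417.8  54. ] [502.1 418.2  54. ]
box [ 577.3 -128.5  228. ] [ 601.1 -303.4  228. ] [ 855.1 -272.7  228. ] [ 835.  -103.9  228. ] side [ 583.7 -130.7  228. ] [ 841.7 -102.6  228. ] [ 601.1 -302.8  228. ]
shelf [ 443.1 -187.   162. ] [ 455.9 -278.9  162. ] [ 449.3 -188.1  162. ] [ 458.3 -280.   162. ]
timers [ 655.2 -438.5   66. ] [ 531.4 -447.7  108. ]
```

Emit:
carry_out --moves '[{"tz": -0.14, "twist": -0.0425, "fingers": 0.3}, {"tz": -0.14, "twist": -0.0425, "fingers": 0.3}, {"tz": -0.14, "twist": -0.0425, "fingers": 0.3}, {"twist": -0.0425, "fingers": 0.3}, {"twist": -0.0425, "fingers": 0.3}, {"twist": -0.0425, "fingers": 0.3}, {"twist": -0.0425, "fingers": 0.3}, {"twist": -0.0425, "fingers": 0.3}, {"twist": -0.0425, "fingers": 0.3}, {"fingers": 0.3}]'

```text
validation failed for argument at $.mo...
```

```bash
cat >> h.py <<'E'
def go(x,y,z=None,yaw=None,p=None,psi=None):
    "total tx,ty,tz,twist fractions from present (or p,psi)"
    s=ctrl.read_state(); p=s["eef_pos"] if p is None else np.array(p,float); psi=s["tool_rot"][2] if psi is None else psi
    z=p[2] if z is None else z; dx,dy,dz=x-p[0],y-p[1],z-p[2]; c,n=np.cos(psi),np.sin(psi)
    tw=0 if yaw is None else -((yaw-psi+np.pi)%(2*np.pi)-np.pi)/np.pi
    print("pos",p.round(1),"rot",s["tool_rot"].round(3),"w",round(s["width"],1),"F",s["force"].round(1),"t",s["clock"],"| tot",np.round([(dx*c+dy*n)/300,(dx*n-dy*c)/300,-dz/300,tw],4))
E
python3 - <<'E'
from h import *
print(ctrl.tips_ahead,ctrl.read_state()["qpos"].round(2)); go(500,-300,330,1.5);go(598.5,187,330,p=[500,-300,330],psi=1.5)
E
```

```text
11.0 [ 1.2   0.63  0.04  1.52 -0.03  1.   -0.02]
pos [ 193.1 -620.2  203.7] rot [-3.14  -0.     0.302] w 85.6 F [ 0.2 -0.4 -0.2] t 0.2 | tot [ 1.294  -0.7151 -0.4209 -0.3814]
pos [ 500. -300.  330.] rot [-3.14  -0.     0.302] w 85.6 F [ 0.2 -0.4 -0.2] t 0.2 | tot [ 1.6425  0.2127 -0.      0.    ]
```

Emit:
carry_out --moves '[{"tx": 0, "ty": 0, "tz": -0.14, "twist": -0.0425, "fingers": 0.3}, {"tx": 0, "ty": 0, "tz": -0.14, "twist": -0.0425, "fingers": 0.3}, {"tx": 0, "ty": 0, "tz": -0.14, "twist": -0.0425, "fingers": 0.3}, {"tx": 0, "ty": 0, "tz": 0, "twist": -0.0425, "fingers": 0.3}, {"tx": 0, "ty": 0, "tz": 0, "twist": -0.0425, "fingers": 0.3}, {"tx": 0, "ty": 0, "tz": 0, "twist": -0.0425, "fingers": 0.3}, {"tx": 0, "ty": 0, "tz": 0, "twist": -0.0425, "fingers": 0.3}, {"tx": 0, "ty": 0, "tz": 0, "twist": -0.0425, "fingers": 0.3}, {"tx": 0, "ty": 0, "tz": 0, "twist": -0.0425, "fingers": 0.3}, {"tx": 0, "ty": 0, "tz": 0, "twist": 0, "fingers": 0.3}]'

```text
clock: 1.45
eef_pos: [193.0, -620.5, 330.0]
tool_rot: [3.142, -0.001, 1.502]
force: [-0.0, -0.0, -0.2]
width: 25.6
gripper_force: 0.0
```

Run:
```python
from h import *
print(ctrl.read_state()["qpos"].round(2)); go(500,-300,330,1.5);go(598.5,187,330,p=[500,-300,330],psi=1.5)
```

```text
[ 1.37  0.54 -0.26  1.33  0.14  1.29  1.04]
pos [ 193.  -620.5  330. ] rot [ 3.142e+00 -1.000e-03  1.502e+00] w 25.6 F [-0.  -0.  -0.2] t 1.45 | tot [1.1363e+00 9.4730e-01 1.0000e-04 6.0000e-04]
pos [ 500. -300.  330.] rot [ 3.142e+00 -1.000e-03  1.502e+00] w 25.6 F [-0.  -0.  -0.2] t 1.45 | tot [ 1.6425  0.2127 -0.      0.    ]
```

Emit:
carry_out --moves '[{"tx": 0.142, "ty": 0.118, "tz": 0, "twist": 0, "fingers": 0.3}, {"tx": 0.142, "ty": 0.118, "tz": 0, "twist": 0, "fingers": 0.3}, {"tx": 0.142, "ty": 0.118, "tz": 0, "twist": 0, "fingers": 0.3}, {"tx": 0.142, "ty": 0.118, "tz": 0, "twist": 0, "fingers": 0.3}, {"tx": 0.142, "ty": 0.118, "tz": 0, "twist": 0, "fingers": 0.3}, {"tx": 0.142, "ty": 0.118, "tz": 0, "twist": 0, "fingers": 0.3}, {"tx": 0.142, "ty": 0.118, "tz": 0, "twist": 0, "fingers": 0.3}, {"tx": 0.142, "ty": 0.118, "tz": 0, "twist": 0, "fingers": 0.3}, {"tx": 0, "ty": 0, "tz": 0, "twist": 0, "fingers": 0.3}]'

```text
clock: 2.58
eef_pos: [502.4, -294.0, 330.4]
tool_rot: [3.139, -0.003, 1.51]
force: [-0.9, 0.1, -0.1]
width: 25.7
gripper_force: 0.0
```

Emit:
carry_out --moves '[{"tx": 0.164, "ty": 0.0213, "tz": 0, "twist": 0, "fingers": 0.3}, {"tx": 0.164, "ty": 0.0213, "tz": 0, "twist": 0, "fingers": 0.3}, {"tx": 0.164, "ty": 0.0213, "tz": 0, "twist": 0, "fingers": 0.3}, {"tx": 0.164, "ty": 0.0213, "tz": 0, "twist": 0, "fingers": 0.3}, {"tx": 0.164, "ty": 0.0213, "tz": 0, "twist": 0, "fingers": 0.3}, {"tx": 0.164, "ty": 0.0213, "tz": 0, "twist": 0, "fingers": 0.3}, {"tx": 0.164, "ty": 0.0213, "tz": 0, "twist": 0, "fingers": 0.3}, {"tx": 0.164, "ty": 0.0213, "tz": 0, "twist": 0, "fingers": 0.3}, {"tx": 0.164, "ty": 0.0213, "tz": 0, "twist": 0, "fingers": 0.3}, {"tx": 0.164, "ty": 0.0213, "tz": 0, "twist": 0, "fingers": 0.3}, {"tx": 0, "ty": 0, "tz": 0, "twist": 0, "fingers": 0.3}]'

```text
clock: 3.95
eef_pos: [594.9, 191.4, 329.8]
tool_rot: [-3.14, -0.003, 1.508]
force: [-0.5, 0.7, -0.6]
width: 25.8
gripper_force: 0.0
```

Run:
```python
from h import *
print(ctrl.read_state()["qpos"].round(2)); go(598.5,187,120,1.5);go(598.5,187,49,1.5)
```

```text
[-0.09  0.52 -0.45  1.4   0.22  1.27 -0.62]
pos [594.9 191.4 329.8] rot [-3.140e+00 -3.000e-03  1.508e+00] w 25.8 F [-0.5  0.7 -0.6] t 3.95 | tot [-0.0138  0.0129  0.6994  0.0024]
pos [594.9 191.4 329.8] rot [-3.140e+00 -3.000e-03  1.508e+00] w 25.8 F [-0.5  0.7 -0.6] t 3.95 | tot [-0.0138  0.0129  0.9361  0.0024]
```

Emit:
carry_out --moves '[{"tx": -0.013, "ty": 0.012, "tz": 0.14, "twist": 0.002, "fingers": 0.3}, {"tx": 0, "ty": 0, "tz": 0.14, "twist": 0, "fingers": 0.3}, {"tx": 0, "ty": 0, "tz": 0.14, "twist": 0, "fingers": 0.3}, {"tx": 0, "ty": 0, "tz": 0.14, "twist": 0, "fingers": 0.3}, {"tx": 0, "ty": 0, "tz": 0.14, "twist": 0, "fingers": 0.3}, {"tx": 0, "ty": 0, "tz": 0, "twist": 0, "fingers": 0.3}, {"tx": 0, "ty": 0, "tz": 0, "twist": 0, "fingers": 0.3}]'

```text
clock: 4.82
eef_pos: [600.2, 182.1, 121.8]
tool_rot: [3.139, -0.0, 1.495]
force: [0.3, 0.0, -0.1]
width: 25.7
gripper_force: 0.0
```

Run:
```python
from h import *
go(598.5,187,49,1.5)
snap("side","s2",(230,120,350,210),6)
```

```text
pos [600.2 182.1 121.8] rot [ 3.139 -0.     1.495] w 25.7 F [ 0.3  0.  -0.1] t 4.825 | tot [ 0.0159 -0.0068  0.2428 -0.0015]
```

View pics/s2.png

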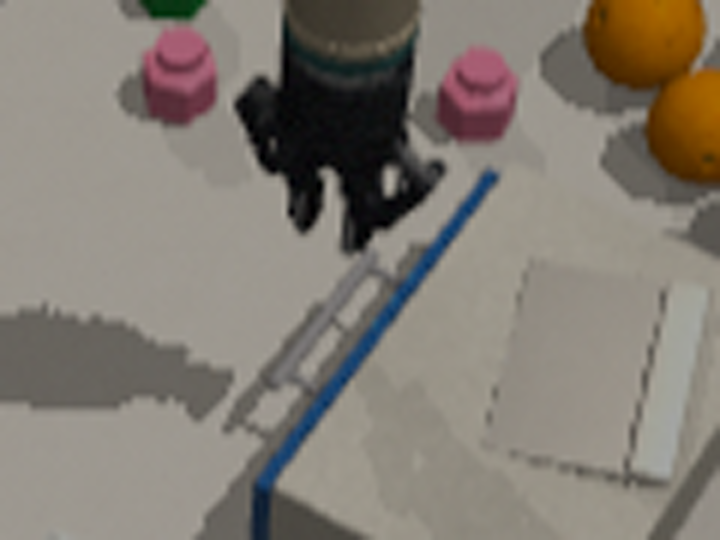

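The fingers hang above the middle of the bar (crop about 350,250), with the bar running from (375,260) to (275,380). I'll descend and grip it.

Emit:
carry_out --moves '[{"tx": 0.015, "ty": -0.006, "tz": 0.06, "twist": 0, "fingers": 0.3}, {"tx": 0, "ty": 0, "tz": 0.06, "twist": 0, "fingers": 0.3}, {"tx": 0, "ty": 0, "tz": 0.06, "twist": 0, "fingers": 0.3}, {"tx": 0, "ty": 0, "tz": 0.06, "twist": 0, "fingers": 0.3}, {"tx": 0, "ty": 0, "tz": 0, "twist": 0, "fingers": 0.3}, {"tx": 0, "ty": 0, "tz": 0, "twist": 0, "fingers": 0.05}, {"tx": 0, "ty": 0, "tz": 0, "twist": 0, "fingers": 0.05}, {"tx": 0, "ty": 0, "tz": 0, "twist": 0, "fingers": 0.05}, {"tx": 0, "ty": 0, "tz": 0, "twist": 0, "fingers": 0.05}]'

```text
clock: 6.0
eef_pos: [597.7, 187.5, 48.7]
tool_rot: [3.141, -0.0, 1.497]
force: [-0.6, -0.5, 0.5]
width: 4.1
gripper_force: 0.0
```

Run:
```python
from h import *
a=eyes.get_image("side")["color"][130:200,250:330]; b=eyes.get_image("top")["color"][130:200,160:240]
snap("top","x");
cv2.imwrite("pics/c3.png",np.vstack([cv2.resize(q,None,fx=4.2,fy=4.2,interpolation=2) for q in(a,b)]))
for c in("side","top"): print(c,px(c,[597.7,187.5,37.7]),px(c,[598,187,56]),px(c,[597.7,187.5,150]))
```

```text
side (np.float64(283.8), np.float64(175.7)) (np.float64(284.1), np.float64(173.0)) (np.float64(285.6), np.float64(157.7))
top (np.float64(199.2), np.float64(179.1)) (np.float64(198.9), np.float64(176.5)) (np.float64(196.1), np.float64(162.4))
```

View pics/c3.png

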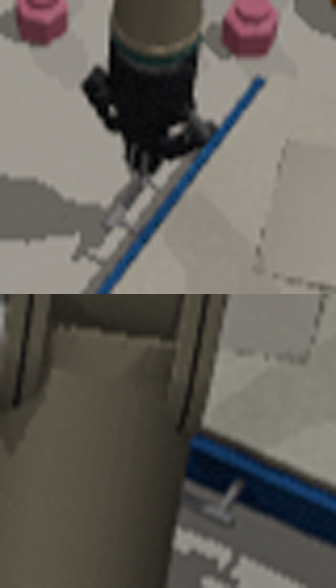

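Emit:
carry_out --moves '[{"tx": 0, "ty": -0.03, "tz": 0, "twist": 0, "fingers": 0.05}, {"tx": 0, "ty": -0.03, "tz": 0, "twist": 0, "fingers": 0.05}, {"tx": 0, "ty": -0.03, "tz": 0, "twist": 0, "fingers": 0.05}, {"tx": 0, "ty": -0.03, "tz": 0, "twist": 0, "fingers": 0.05}, {"tx": 0, "ty": 0, "tz": 0, "twist": 0, "fingers": 0.05}]'

```text
clock: 6.78
eef_pos: [560.6, 190.3, 48.4]
tool_rot: [-3.141, 0.0, 1.498]
force: [-0.7, 0.0, 0.4]
width: 4.3
gripper_force: 0.0
```

Run:
```python
from h import *
print(ctrl.read_state()["force"])
snap("side","s4",(240,120,340,195),8)
for z in (37.7,56): print(px("side",[562,190,z]),px("side",[598,187,56]))
```

```text
[-0.69091185  0.02706199  0.35090218]
(np.float64(275.9), np.float64(171.7)) (np.float64(284.1), np.float64(173.0))
(np.float64(276.1), np.float64(168.9)) (np.float64(284.1), np.float64(173.0))
```

View pics/s4.png

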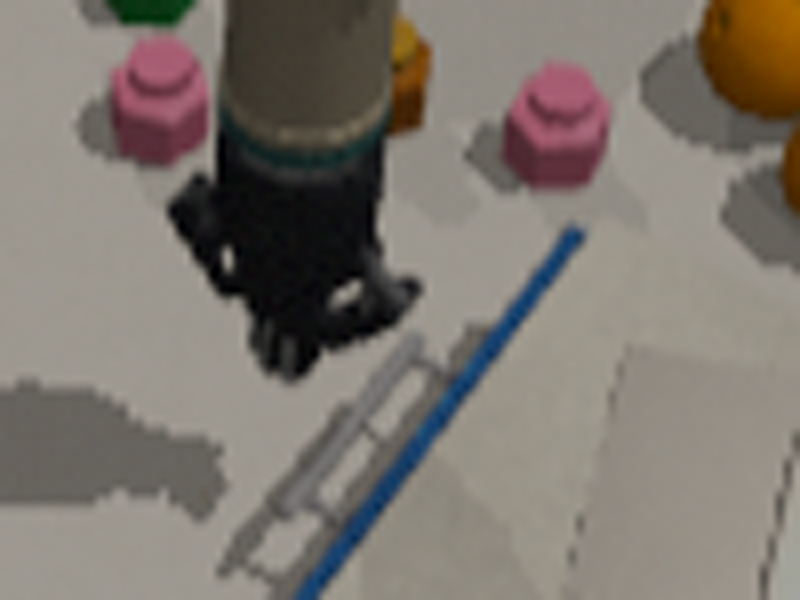

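Emit:
carry_out --moves '[{"tx": 0, "ty": 0, "tz": 0.04, "twist": 0, "fingers": 0.05}, {"tx": 0, "ty": 0, "tz": 0.04, "twist": 0, "fingers": 0.05}, {"tx": 0, "ty": 0, "tz": 0.02, "twist": 0, "fingers": 0.05}, {"tx": 0, "ty": 0, "tz": 0, "twist": 0, "fingers": 0.05}, {"tx": 0, "ty": 0, "tz": 0, "twist": 0, "fingers": 0.05}]'

```text
clock: 7.45
eef_pos: [561.7, 190.2, 18.4]
tool_rot: [3.141, -0.0, 1.497]
force: [0.1, -0.2, -0.1]
width: 4.3
gripper_force: 0.0
```

Run:
```python
from h import *
s=ctrl.read_state();print(s["force"],s["eef_pos"])
# dark gripper outline: lowest dark pixel near the finger
im=eyes.get_image("side")["color"]
g=im.max(2).astype(int)
for v in range(158,182): print(v,g[v,266:288])
print(px("side",[561,190,s["eef_pos"][2]-11]))
```

```text
[ 0.14193805 -0.22397258 -0.14869568] [561.74375988 190.22151875  18.37810084]
158 [ 13  14 116  35  10  10  16  12  11   8  15  16  20  14  15  15  15  16
  21  37  67  92]
159 [15 13 34 12 12 15 15 13 16 16 14 15 15  8 13 17 14 17 17 24 59 68]
160 [ 72  12  16  17  14  16  15  12   9  15  16  13  11  11  12  16  12  71
 129  28  39  57]
161 [138  41  15  15  13  16  15   8  20  16  10  16  13  12  15  42 130 137
 127  29  30  40]
162 [156 132 101 130  71  11  15  11  17  18  15  15  17  13  18  82 143 110
  65  46  31  26]
163 [156 157 147 157 115  13  15  16  13  14  13  16   8  19  25  64  89  19
  16  73  23  19]
164 [157 157 157 157 146  42  17  13  14  17  14  17  15  19  28  28  17  15
  13  54  12  16]
165 [157 157 158 157 157  52  20  45  12  15   6  17  12  16  17  19  15  13
  13  10  14  14]
166 [158 158 157 157 157  54  34  43   9  23  17  14  14  14  12  15  13  17
  15  16  16  50]
167 [158 158 157 158 158  50  43  36   8  40  36  14  12  15  13  14  15  20
  73  72  91 105]
168 [159 157 158 157 158  79  47  36  11  48  45  17  16  17  72  41  73 129
 138 110 119 122]
[... 574 characters left out ...]
 [104 103 102 130 131 157 157 156 156 156 157 157 130 102  89 108 117 107
 141 158 140 103]
176 [103 104 103 103 103 131 157 157 156 156 156 131 103  97 101 116 113 140
 157 157 131 104]
177 [103 104 104 103 103 103 156 157 156 156 157 103  89  99 116 112 123 158
 157 156 104 104]
178 [104 104 103 103 104 104 157 157 156 156 130  93  91 115 114 110 147 156
 157 130 103 103]
179 [102 104 103 103 103 103 157 157 156 130 104  89 109 114 105 142 156 157
 130 103 103  84]
180 [102 103 103 103 103 102 131 157 130 104  93 103 116 111 141 157 156 131
 103 102  90  95]
181 [103 104 102 103 102 103 103 130 102  89  98 117 112 113 157 157 157 103
 104 103  92 102]
(np.float64(275.3), np.float64(176.1))
```

Emit:
carry_out --moves '[{"tx": 0, "ty": 0, "tz": 0.02, "twist": 0, "fingers": 0.05}, {"tx": 0, "ty": 0, "tz": 0, "twist": 0, "fingers": 0.05}, {"tx": 0, "ty": 0, "tz": 0.02, "twist": 0, "fingers": 0.05}, {"tx": 0, "ty": 0, "tz": 0, "twist": 0, "fingers": 0.05}]'

```text
clock: 8.0
eef_pos: [561.1, 189.9, 5.8]
tool_rot: [-3.141, 0.001, 1.497]
force: [1.4, -0.7, -0.8]
width: 4.2
gripper_force: 0.0
```

Emit:
carry_out --moves '[{"tx": 0, "ty": 0, "tz": 0.015, "twist": 0, "fingers": 0.05}, {"tx": 0, "ty": 0, "tz": 0, "twist": 0, "fingers": 0.05}]'

```text
clock: 8.25
eef_pos: [561.3, 189.9, 1.5]
tool_rot: [-3.141, 0.0, 1.497]
force: [-0.1, -0.1, -0.0]
width: 4.4
gripper_force: 0.0
```

Emit:
carry_out --moves '[{"tx": 0, "ty": 0, "tz": 0.015, "twist": 0, "fingers": 0.05}, {"tx": 0, "ty": 0, "tz": 0, "twist": 0, "fingers": 0.05}]'

```text
clock: 8.5
eef_pos: [561.3, 189.9, -3.1]
tool_rot: [-3.141, 0.0, 1.497]
force: [-0.2, 0.1, -0.4]
width: 4.6
gripper_force: 0.0
```

Emit:
carry_out --moves '[{"tx": 0, "ty": 0, "tz": 0.015, "twist": 0, "fingers": 0.05}, {"tx": 0, "ty": 0, "tz": 0, "twist": 0, "fingers": 0.05}]'

```text
clock: 8.75
eef_pos: [561.3, 189.9, -7.6]
tool_rot: [-3.141, 0.0, 1.497]
force: [-0.2, -0.5, 0.2]
width: 4.3
gripper_force: 0.0
```

Emit:
carry_out --moves '[{"tx": 0, "ty": 0, "tz": 0.01, "twist": 0, "fingers": 0.05}, {"tx": 0, "ty": 0, "tz": 0, "twist": 0, "fingers": 0.05}]'

```text
clock: 9.0
eef_pos: [561.4, 190.0, -10.4]
tool_rot: [-3.141, 0.0, 1.497]
force: [0.0, -0.3, 0.4]
width: 4.2
gripper_force: 0.0
```

Emit:
carry_out --moves '[{"tx": 0, "ty": 0, "tz": 0.01, "twist": 0, "fingers": 0.05}, {"tx": 0, "ty": 0, "tz": 0, "twist": 0, "fingers": 0.05}]'

```text
clock: 9.25
eef_pos: [561.4, 190.0, -13.4]
tool_rot: [-3.141, 0.0, 1.497]
force: [0.2, -0.1, 0.5]
width: 4.5
gripper_force: 0.0
```

Emit:
carry_out --moves '[{"tx": 0, "ty": 0, "tz": 0.01, "twist": 0, "fingers": 0.05}, {"tx": 0, "ty": 0, "tz": 0, "twist": 0, "fingers": 0.05}]'

```text
clock: 9.5
eef_pos: [559.6, 190.8, -16.2]
tool_rot: [-3.139, 0.0, 1.498]
force: [-4.4, 1.9, 2.5]
width: 4.3
gripper_force: 0.0
```

Run:
```python
from h import *
s=ctrl.read_state();print(s["force"],s["eef_pos"],s["qpos"].round(2))
im=eyes.get_image("side")["color"]
g=im.max(2).astype(int)
for v in range(166,184): print(v,g[v,262:282])
print(px("side",[561,190,0]),px("side",[561,190,-20]))
```

```text
[-4.44659058  1.92763227  2.53769426] [559.55851704 190.84069057 -16.21798169] [-0.2   0.87 -0.28  1.82  0.44  0.51 -0.84]
166 [156 156 157 147  73  18  17  18  14  15  10  16  17  10  13  11  16  18
  15  71]
167 [157 157 156 157 139 102  72  72  15  12  15  19  18  13  17  14  15   9
  77 136]
168 [157 156 157 157 158 146 138 139  17  17  15  13  17  16  16  12  22  24
  65 111]
169 [156 157 158 156 158 157 158 157  73  17  17  13  15  12  14  14  15  26
  28  27]
170 [129 157 156 158 157 158 157 157 115  18  33  22  10  13  12  11  10  23
  20  22]
171 [103 130 157 156 157 157 157 157 128  27  44  18  14  13  13  12  15  14
  18  14]
172 [102 102 131 157 157 158 158 157 109  28  46  11  27  37  14  13  15  16
  16  15]
173 [103 103 103 130 130 131 157 157  91  32  46  12  43  52  13  10   9  41
  13  23]
174 [104 103 104 104 103 103 131 131  99  68  47   9  47  57  15  11  44  87
  68  50]
175 [103 104 103 103 104 103 105 103 103  82  43  27  48  48  20  10  72 103
  75  66]
176 [103 104 104 104 105 103 103 102 103  94  68  65  47  50  41  46  96  95
  96 101]
177 [104 103 103 103 104 104 103 103 103 103  95  94  73  66 132  90  89  98
 117 112]
178 [104 104 102 104 104 104 104 104 103 103 103 104  96  84 125  88  90 113
 114 111]
179 [103 104 103 104 104 105 102 103 103 103 104 103  95  88  89  84 107 114
 107 143]
180 [104 103 104 102 102 103 103 104 103 103 104  95  90  89  83 102 116 110
 133 156]
181 [103 103 103 106 103 104 104 102 103 103 103  98  89  81  97 116 112 108
 146 157]
182 [140 140 141 141 141 141 140 141 102 103 103 103  85 101 119 114 102 110
 131 144]
183 [158 158 157 158 158 158 157 157 103 103 104 103  78 102 117 115 101  92
 107 122]
(np.float64(275.3), np.float64(177.2)) (np.float64(275.0), np.float64(180.1))
```

Run:
```python
from h import *
go(598.5,187,60,1.5)
```

```text
pos [559.5 190.8 -16.3] rot [-3.139  0.     1.498] w 4.0 F [-5.7  1.6  2.1] t 9.55 | tot [-0.0033  0.1306 -0.2543 -0.0006]
```

Emit:
carry_out --moves '[{"tx": 0, "ty": 0, "tz": -0.13, "twist": 0, "fingers": 0.3}, {"tx": 0, "ty": 0, "tz": -0.13, "twist": 0, "fingers": 0.3}, {"tx": 0, "ty": 0.06, "tz": 0, "twist": 0, "fingers": 0.3}, {"tx": 0, "ty": 0.065, "tz": 0, "twist": 0, "fingers": 0.3}, {"tx": 0, "ty": 0, "tz": 0, "twist": 0, "fingers": 0.3}, {"tx": 0, "ty": 0, "tz": 0, "twist": 0, "fingers": 0.3}]'

```text
clock: 10.3
eef_pos: [598.0, 187.2, 61.5]
tool_rot: [-3.14, 0.0, 1.497]
force: [-0.3, -0.1, -0.5]
width: 25.3
gripper_force: 0.0
```

Emit:
carry_out --moves '[{"tx": 0, "ty": 0, "tz": 0.05, "twist": 0, "fingers": 0.3}, {"tx": 0, "ty": 0, "tz": 0.05, "twist": 0, "fingers": 0.3}, {"tx": 0, "ty": 0, "tz": 0.04, "twist": 0, "fingers": 0.3}, {"tx": 0, "ty": 0, "tz": 0, "twist": 0, "fingers": 0.3}, {"tx": 0, "ty": 0, "tz": 0, "twist": 0, "fingers": 0.05}, {"tx": 0, "ty": 0, "tz": 0, "twist": 0, "fingers": 0.05}, {"tx": 0, "ty": 0, "tz": 0, "twist": 0, "fingers": 0.05}]'

```text
clock: 11.18
eef_pos: [599.0, 187.5, 19.9]
tool_rot: [3.141, -0.0, 1.497]
force: [0.2, 1.0, -2.9]
width: 8.4
gripper_force: 58.6
```

Emit:
carry_out --moves '[{"tx": 0, "ty": -0.04, "tz": 0, "twist": 0, "fingers": 0.05}, {"tx": 0, "ty": -0.08, "tz": 0, "twist": 0, "fingers": 0.05}, {"tx": 0, "ty": -0.08, "tz": 0, "twist": 0, "fingers": 0.05}, {"tx": 0, "ty": -0.08, "tz": 0, "twist": 0, "fingers": 0.05}, {"tx": 0, "ty": -0.08, "tz": 0, "twist": 0, "fingers": 0.05}, {"tx": 0, "ty": -0.08, "tz": 0, "twist": 0, "fingers": 0.05}, {"tx": 0, "ty": -0.04, "tz": 0, "twist": 0, "fingers": 0.05}, {"tx": 0, "ty": 0, "tz": 0, "twist": 0, "fingers": 0.05}, {"tx": 0, "ty": 0, "tz": 0, "twist": 0, "fingers": 0.05}]'

```text
clock: 12.3
eef_pos: [456.1, 198.3, 19.9]
tool_rot: [3.141, -0.001, 1.497]
force: [-0.6, 2.3, -4.5]
width: 8.7
gripper_force: 59.4
```

Emit:
carry_out --moves '[{"tx": 0, "ty": 0, "tz": 0, "twist": 0, "fingers": 0.3}, {"tx": 0, "ty": 0, "tz": 0, "twist": 0, "fingers": 0.3}, {"tx": 0, "ty": 0, "tz": -0.1, "twist": 0, "fingers": 0.3}, {"tx": 0, "ty": 0, "tz": -0.18, "twist": 0, "fingers": 0.3}, {"tx": 0, "ty": 0, "tz": -0.18, "twist": 0, "fingers": 0.3}, {"tx": 0, "ty": 0, "tz": -0.18, "twist": 0, "fingers": 0.3}, {"tx": -0.18, "ty": 0, "tz": -0.18, "twist": 0, "fingers": 0.8}, {"tx": -0.18, "ty": 0, "tz": -0.1, "twist": 0, "fingers": 0.8}, {"tx": -0.18, "ty": 0, "tz": 0, "twist": 0, "fingers": 0.8}, {"tx": -0.18, "ty": 0, "tz": 0, "twist": 0, "fingers": 0.8}, {"tx": -0.18, "ty": 0, "tz": 0, "twist": 0, "fingers": 0.8}, {"tx": -0.18, "ty": 0, "tz": 0, "twist": 0, "fingers": 0.8}]'

```text
clock: 13.8
eef_pos: [431.8, -117.8, 286.6]
tool_rot: [3.14, 0.001, 1.496]
force: [0.5, 0.1, 0.9]
width: 68.3
gripper_force: 0.0
```

Emit:
carry_out --moves '[{"tx": -0.18, "ty": 0, "tz": 0, "twist": 0, "fingers": 0.8}, {"tx": -0.18, "ty": 0, "tz": 0, "twist": 0, "fingers": 0.8}, {"tx": 0, "ty": 0, "tz": 0, "twist": 0, "fingers": 0.8}]'

```text
clock: 14.18
eef_pos: [422.7, -228.5, 286.0]
tool_rot: [-3.141, 0.002, 1.488]
force: [-1.3, 0.1, -0.4]
width: 68.4
gripper_force: 0.0
```

Run:
```python
from h import *
snap("top","x")
a=snap("side","s5",(230,100,330,200),4)["color"][100:200,230:330]; b=eyes.get_image("top")["color"][100:200,110:230]
cv2.imwrite("pics/c5.png",np.hstack([cv2.resize(b,None,fx=3.6,fy=3.6,interpolation=2),cv2.resize(a,None,fx=3.6,fy=3.6,interpolation=2)]))
```

```text
(no output)
```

View pics/c5.png

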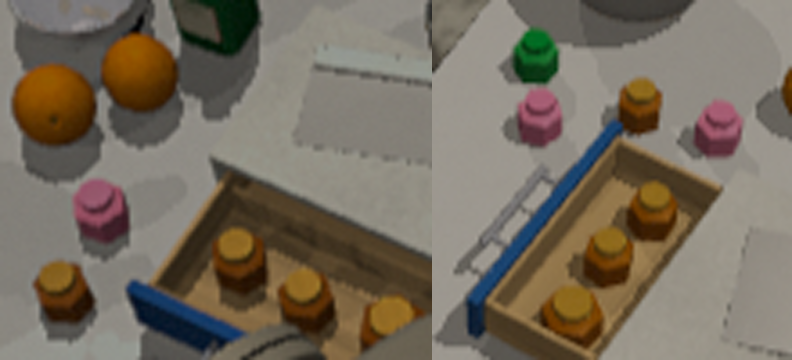

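Run:
```python
from h import *
for n,(a,b),(c,d),z in [("S1",(238,243),(655,192),76),("S2",(305,284),(610,240),76),("L",(391,310),(575,302),76),("T",(58,275),(641,92),54)]:
    p=at("top",110+a/3.6,100+b/3.6,z);q=at("side",230+(c-432)/3.6,100+d/3.6,z); print(n,p,q,((p+q)/2).round(1))
go(438,-20,290)
# blue front top edge, drawer: left end top, side
print(at("top",110+130/3.6,100+285/3.6,83),at("side",230+(618-432)/3.6,100+124/3.6,83),at("side",230+(478-432)/3.6,100+297/3.6,83))
```

```text
S1 [590.  267.6  76. ] [587.8 273.4  76. ] [588.9 270.5  76. ]
S2 [574.8 189.5  76. ] [574.5 191.7  76. ] [574.6 190.6  76. ]
L [581.2 103.6  76. ] [579.  102.3  76. ] [580.1 103.   76. ]
T [501.4 418.   54. ] [502.8 415.   54. ] [502.1 416.5  54. ]
pos [ 424.3 -222.3  286.2] rot [ 3.142e+00 -1.000e-03  1.498e+00] w 68.3 F [-0.5 -0.2  0. ] t 14.325 | tot [ 0.6759 -0.0036 -0.0127  0.    ]
[506.7 336.8  83. ] [511.3 335.4  83. ] [490.3  55.2  83. ]
```

Run:
```python
from h import *
go(574.6,190.6,230)
```

```text
pos [ 424.3 -222.3  286.2] rot [ 3.142e+00 -1.000e-03  1.498e+00] w 68.3 F [-0.5 -0.2  0. ] t 14.325 | tot [1.4093 0.3992 0.1873 0.    ]
```

Emit:
carry_out --moves '[{"tx": 0.176, "ty": 0.05, "tz": 0, "twist": 0, "fingers": 0.8}, {"tx": 0.176, "ty": 0.05, "tz": 0, "twist": 0, "fingers": 0.8}, {"tx": 0.176, "ty": 0.05, "tz": 0, "twist": 0, "fingers": 0.8}, {"tx": 0.176, "ty": 0.05, "tz": 0, "twist": 0, "fingers": 0.8}, {"tx": 0.176, "ty": 0.05, "tz": 0, "twist": 0, "fingers": 0.8}, {"tx": 0.176, "ty": 0.05, "tz": 0, "twist": 0, "fingers": 0.8}, {"tx": 0.176, "ty": 0.05, "tz": 0.09, "twist": 0, "fingers": 0.8}, {"tx": 0.176, "ty": 0.05, "tz": 0.1, "twist": 0, "fingers": 0.8}, {"tx": 0, "ty": 0, "tz": 0.18, "twist": 0, "fingers": 0.8}, {"tx": 0, "ty": 0, "tz": 0.18, "twist": 0, "fingers": 0.8}, {"tx": 0, "ty": 0, "tz": 0, "twist": 0, "fingers": 0.8}, {"tx": 0, "ty": 0, "tz": 0, "twist": 0, "fingers": 0.8}]'

```text
clock: 15.82
eef_pos: [575.9, 190.9, 123.1]
tool_rot: [3.139, -0.002, 1.499]
force: [0.8, 0.7, 0.4]
width: 68.2
gripper_force: 0.0
```

Run:
```python
from h import *
go(574.6,190.6,17,1.5)
```

```text
pos [575.9 190.9 123.1] rot [ 3.139e+00 -2.000e-03  1.499e+00] w 68.2 F [0.8 0.7 0.4] t 15.825 | tot [-0.0013 -0.0041  0.3537 -0.0005]
```

Emit:
carry_out --moves '[{"tx": 0, "ty": -0.004, "tz": 0.1, "twist": 0, "fingers": 0.8}, {"tx": 0, "ty": 0, "tz": 0.1, "twist": 0, "fingers": 0.8}, {"tx": 0, "ty": 0, "tz": 0.1, "twist": 0, "fingers": 0.8}, {"tx": 0, "ty": 0, "tz": 0.053, "twist": 0, "fingers": 0.8}, {"tx": 0, "ty": 0, "tz": 0, "twist": 0, "fingers": 0.8}, {"tx": 0, "ty": 0, "tz": 0, "twist": 0, "fingers": 0.4}, {"tx": 0, "ty": 0, "tz": 0, "twist": 0, "fingers": 0.4}, {"tx": 0, "ty": 0, "tz": 0, "twist": 0, "fingers": 0.4}, {"tx": 0, "ty": 0, "tz": 0, "twist": 0, "fingers": 0.4}]'

```text
clock: 16.95
eef_pos: [575.8, 190.0, 17.6]
tool_rot: [3.138, -0.002, 1.497]
force: [-0.5, -0.2, 6.5]
width: 51.4
gripper_force: 61.5
```

Emit:
carry_out --moves '[{"tx": 0, "ty": 0, "tz": -0.05, "twist": 0, "fingers": 0.4}, {"tx": 0, "ty": 0, "tz": -0.1, "twist": 0, "fingers": 0.4}, {"tx": 0, "ty": 0, "tz": -0.15, "twist": 0, "fingers": 0.4}, {"tx": 0, "ty": 0, "tz": -0.15, "twist": 0, "fingers": 0.4}, {"tx": 0, "ty": 0, "tz": -0.15, "twist": 0, "fingers": 0.4}, {"tx": 0, "ty": 0, "tz": -0.15, "twist": 0, "fingers": 0.4}, {"tx": 0, "ty": 0, "tz": 0, "twist": 0, "fingers": 0.4}]'

```text
clock: 17.82
eef_pos: [576.0, 190.7, 245.6]
tool_rot: [3.133, -0.004, 1.497]
force: [-0.2, 0.0, -0.8]
width: 51.2
gripper_force: 62.7
```

Run:
```python
from h import *
go(526,-224,244,1.68)
```

```text
pos [576.  190.7 245.6] rot [ 3.133 -0.004  1.497] w 51.2 F [-0.2  0.  -0.8] t 17.825 | tot [-1.3908 -0.0647  0.0052 -0.0582]
```

Emit:
carry_out --moves '[{"tx": -0.174, "ty": -0.01, "tz": 0, "twist": 0, "fingers": 0.4}, {"tx": -0.174, "ty": -0.01, "tz": 0, "twist": 0, "fingers": 0.4}, {"tx": -0.174, "ty": -0.01, "tz": 0, "twist": 0, "fingers": 0.4}, {"tx": -0.174, "ty": -0.01, "tz": 0, "twist": 0, "fingers": 0.4}, {"tx": -0.174, "ty": -0.01, "tz": 0, "twist": 0, "fingers": 0.4}, {"tx": -0.174, "ty": -0.01, "tz": 0, "twist": 0, "fingers": 0.4}, {"tx": -0.174, "ty": 0, "tz": 0, "twist": 0, "fingers": 0.4}, {"tx": -0.174, "ty": 0, "tz": 0, "twist": 0, "fingers": 0.4}, {"tx": 0, "ty": 0, "tz": 0, "twist": -0.058, "fingers": 0.4}, {"tx": 0, "ty": 0, "tz": 0, "twist": 0, "fingers": 0.4}, {"tx": 0, "ty": 0, "tz": 0, "twist": 0, "fingers": 0.4}]'

```text
clock: 19.2
eef_pos: [525.0, -224.7, 240.1]
tool_rot: [-3.141, -0.001, 1.678]
force: [0.1, -0.5, -0.9]
width: 51.0
gripper_force: 62.8
```

Run:
```python
from h import *
go(526,-224,147,1.68)
snap("side","s6",(170,150,290,240),6)
```

```text
pos [ 525.  -224.7  240.1] rot [-3.141e+00 -1.000e-03  1.678e+00] w 51.0 F [ 0.1 -0.5 -0.9] t 19.2 | tot [ 0.0021  0.0037  0.3103 -0.0006]
```

View pics/s6.png

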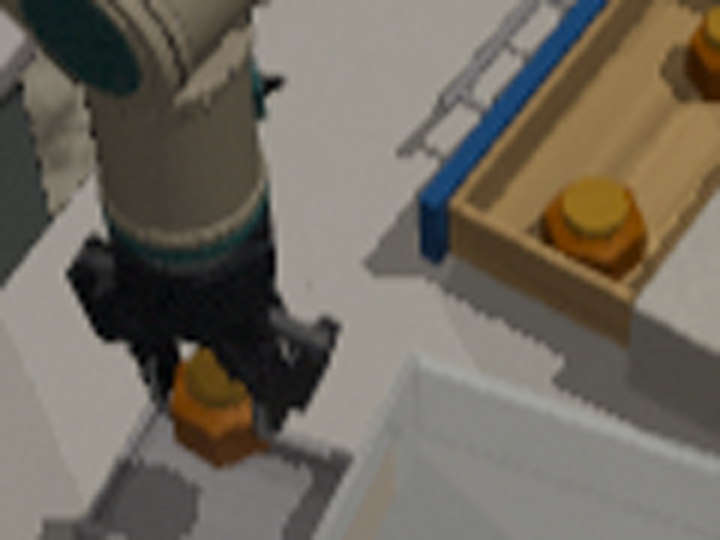

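The jar is held above the shelf (crop about 215,400). I'll lower it and release.

Emit:
carry_out --moves '[{"tx": 0, "ty": 0.003, "tz": 0.1, "twist": 0, "fingers": 0.4}, {"tx": 0, "ty": 0, "tz": 0.1, "twist": 0, "fingers": 0.4}, {"tx": 0, "ty": 0, "tz": 0.08, "twist": 0, "fingers": 0.4}, {"tx": 0, "ty": 0, "tz": 0.03, "twist": 0, "fingers": 0.4}, {"tx": 0, "ty": 0, "tz": 0, "twist": 0, "fingers": 0.4}, {"tx": 0, "ty": 0, "tz": 0, "twist": 0, "fingers": 0.4}]'

```text
clock: 20.0
eef_pos: [526.9, -225.7, 148.1]
tool_rot: [3.14, 0.001, 1.679]
force: [0.3, -0.5, -2.1]
width: 51.2
gripper_force: 62.5
```

Emit:
carry_out --moves '[{"tx": 0, "ty": 0, "tz": 0.007, "twist": 0, "fingers": 0.4}, {"tx": 0, "ty": 0, "tz": 0, "twist": 0, "fingers": 0.75}, {"tx": 0, "ty": 0, "tz": 0, "twist": 0, "fingers": 0.75}, {"tx": 0, "ty": 0, "tz": -0.05, "twist": 0, "fingers": 0.75}, {"tx": 0, "ty": 0, "tz": -0.1, "twist": 0, "fingers": 0.75}, {"tx": 0, "ty": 0, "tz": -0.15, "twist": 0, "fingers": 0.75}, {"tx": 0, "ty": -0.15, "tz": 0, "twist": 0, "fingers": 0.3}, {"tx": 0, "ty": -0.15, "tz": 0, "twist": 0, "fingers": 0.3}]'

```text
clock: 21.0
eef_pos: [436.8, -235.7, 236.7]
tool_rot: [3.139, 0.002, 1.68]
force: [0.1, -0.3, -0.5]
width: 28.5
gripper_force: 0.0
```

Emit:
carry_out --moves '[{"tx": 0, "ty": 0, "tz": 0, "twist": 0.0556, "fingers": 0.3}, {"tx": 0, "ty": 0, "tz": 0, "twist": 0.0556, "fingers": 0.3}, {"tx": 0, "ty": 0, "tz": 0, "twist": 0.0556, "fingers": 0.3}, {"tx": 0, "ty": 0, "tz": 0, "twist": 0.0556, "fingers": 0.3}, {"tx": 0, "ty": 0, "tz": 0, "twist": 0.0556, "fingers": 0.3}, {"tx": 0, "ty": 0, "tz": 0, "twist": 0.0556, "fingers": 0.3}, {"tx": 0, "ty": 0, "tz": 0, "twist": 0.0556, "fingers": 0.3}, {"tx": 0, "ty": 0, "tz": 0, "twist": 0.0556, "fingers": 0.3}, {"tx": 0, "ty": 0, "tz": 0, "twist": 0.0556, "fingers": 0.3}, {"tx": 0, "ty": 0, "tz": 0, "twist": 0, "fingers": 0.3}]'

```text
clock: 22.25
eef_pos: [437.4, -235.4, 236.1]
tool_rot: [3.141, -0.002, 0.11]
force: [-0.2, -0.3, 0.6]
width: 25.6
gripper_force: 0.0
```

Run:
```python
from h import *
print(ctrl.read_state()["qpos"].round(2))
c,s=.994,.11
bx=lambda d,y=0:(591+d*c-y*s,-217+d*s+y*c)
go(*bx(-135),None,.11)
snap("side","s7",(170,150,290,240),6)
```

```text
[ 0.47  0.37 -0.05  1.9   0.02  0.87 -1.05]
pos [ 437.4 -235.4  236.1] rot [ 3.141e+00 -2.000e-03  1.100e-01] w 25.6 F [-0.2 -0.3  0.6] t 22.25 | tot [ 0.0656 -0.0046 -0.     -0.0001]
```

View pics/s7.png

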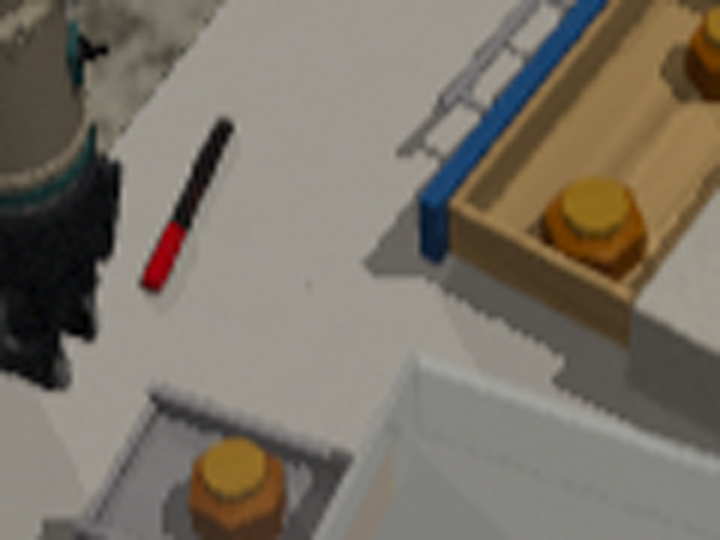

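```bash
cat >> h.py <<'E'
def bx(d,y=0): return (591+d*.994-y*.11,-217+d*.11+y*.994)
def tobox(p): d=np.array(p[:2])-[591,-217]; return (d@[.994,.11]).round(1),(d@[-.11,.994]).round(1)
E
python3 - <<'E'
from h import *
p=at("side",170+235/6,150+465/6,204);print(p,tobox(p))
go(*bx(-128,0),156,.11)
E
```

```text
[ 525.9 -222.3  204. ] (np.float64(-65.3), np.float64(1.9))
pos [ 437.3 -235.3  235.9] rot [ 3.141e+00 -2.000e-03  1.110e-01] w 25.5 F [-0.6 -0.6  0.7] t 22.3 | tot [ 0.0893 -0.0043  0.2663  0.0004]
```

Emit:
carry_out --moves '[{"tx": 0.06, "ty": -0.004, "tz": 0.1, "twist": 0, "fingers": 0.3}, {"tx": 0, "ty": 0, "tz": 0.1, "twist": 0, "fingers": 0.3}, {"tx": 0, "ty": 0, "tz": 0.066, "twist": 0, "fingers": 0.3}, {"tx": 0.04, "ty": 0, "tz": 0, "twist": 0, "fingers": 0.3}, {"tx": 0.04, "ty": 0, "tz": 0, "twist": 0, "fingers": 0.3}, {"tx": 0.04, "ty": 0, "tz": 0, "twist": 0, "fingers": 0.3}, {"tx": 0.04, "ty": 0, "tz": 0, "twist": 0, "fingers": 0.3}, {"tx": 0.04, "ty": 0, "tz": 0, "twist": 0, "fingers": 0.3}, {"tx": 0.04, "ty": 0, "tz": 0, "twist": 0, "fingers": 0.3}]'

```text
clock: 23.42
eef_pos: [526.6, -224.6, 155.4]
tool_rot: [3.141, 0.0, 0.107]
force: [-1.8, 0.8, 1.0]
width: 25.5
gripper_force: 0.7
```

Run:
```python
from h import *
go(*bx(-17,0),156,.11); print(tobox(ctrl.read_state()["eef_pos"]))
```

```text
pos [ 526.6 -224.6  155.4] rot [3.141 0.    0.107] w 25.5 F [-1.8  0.8  1. ] t 23.425 | tot [ 0.1595 -0.0022 -0.0021 -0.0009]
(np.float64(-64.8), np.float64(-0.5))
```

Contact shows as 1.8 N. I'll push through.

Emit:
carry_out --moves '[{"tx": 0.03, "ty": 0, "tz": 0, "twist": 0, "fingers": 0.3}, {"tx": 0.03, "ty": 0, "tz": 0, "twist": 0, "fingers": 0.3}, {"tx": 0.03, "ty": 0, "tz": 0, "twist": 0, "fingers": 0.3}, {"tx": 0.03, "ty": 0, "tz": 0, "twist": 0, "fingers": 0.3}, {"tx": 0.02, "ty": 0, "tz": 0, "twist": 0, "fingers": 0.3}, {"tx": 0, "ty": 0, "tz": 0, "twist": 0, "fingers": 0.3}]'

```text
clock: 24.18
eef_pos: [568.5, -219.8, 155.2]
tool_rot: [-3.142, -0.001, 0.108]
force: [-0.2, -1.3, -0.3]
width: 25.6
gripper_force: 0.0
```

Run:
```python
from h import *
go(*bx(-17,0),156,.11); print(tobox(ctrl.read_state()["eef_pos"]))
snap("side","s8",(180,180,300,270),6)
```

```text
pos [ 568.5 -219.8  155.2] rot [-3.142e+00 -1.000e-03  1.080e-01] w 25.6 F [-0.2 -1.3 -0.3] t 24.175 | tot [ 0.0188 -0.0011 -0.0028 -0.0007]
(np.float64(-22.7), np.float64(-0.3))
```

View pics/s8.png

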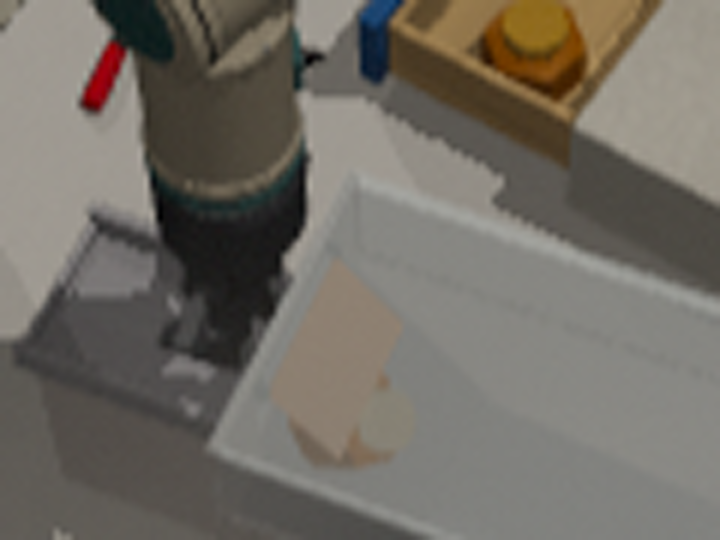

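The flap is open with the jar just behind it (crop about 350,430). I'll push a few mm more and check.

Emit:
carry_out --moves '[{"tx": 0.02, "ty": 0, "tz": 0, "twist": 0, "fingers": 0.3}, {"tx": 0, "ty": 0, "tz": 0, "twist": 0, "fingers": 0.3}, {"tx": 0, "ty": 0, "tz": 0, "twist": 0, "fingers": 0.3}]'

```text
clock: 24.6
eef_pos: [573.5, -219.5, 155.2]
tool_rot: [-3.142, 0.0, 0.107]
force: [-0.3, 0.7, -0.6]
width: 25.5
gripper_force: 0.0
```

Run:
```python
from h import *
a=eyes.get_image("side")["color"][205:260,215:265].astype(int)
# compare flap area now: mean colors
print(a[20:40:4,8:44:4].reshape(-1,9,3)[...,2]-a[20:40:4,8:44:4].reshape(-1,9,3)[...,0])
snap("side","s9",(180,180,300,270),6); go(*bx(-17,0),156,.11)
```

```text
[[-2  0  4 14  4  5  5  4  4]
 [ 2  3  3 18  3  3  6  4  5]
 [ 1  6 22 12  3  4  3  5  4]
 [ 4  4 21  3  3  3  4  5  6]
 [ 6 21 11  3  3  3  2  3  3]]
pos [ 573.5 -219.6  155.3] rot [3.142 0.    0.107] w 25.9 F [-0.2 -0.3 -0.4] t 24.7 | tot [ 0.0022 -0.0022 -0.0024 -0.0009]
```

View pics/s9.png

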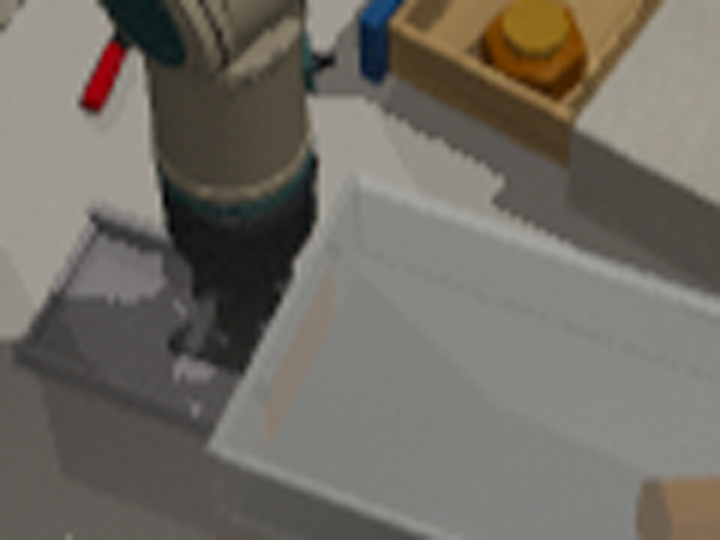

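The jar lies at the far end of the bin (crop 680,510) and the flap is shut. Next I'll retreat and fetch the large jar.

Emit:
carry_out --moves '[{"tx": -0.12, "ty": 0, "tz": 0, "twist": 0, "fingers": 0.3}, {"tx": -0.15, "ty": 0, "tz": 0, "twist": 0, "fingers": 0.3}, {"tx": -0.15, "ty": 0, "tz": -0.1, "twist": 0, "fingers": 0.3}, {"tx": 0, "ty": 0, "tz": -0.15, "twist": -0.0493, "fingers": 0.84}, {"tx": 0, "ty": 0, "tz": -0.15, "twist": -0.0493, "fingers": 0.84}, {"tx": 0, "ty": 0, "tz": 0, "twist": -0.0493, "fingers": 0.84}, {"tx": 0, "ty": 0, "tz": 0, "twist": -0.0493, "fingers": 0.84}, {"tx": 0, "ty": 0, "tz": 0, "twist": -0.0493, "fingers": 0.84}, {"tx": 0, "ty": 0, "tz": 0, "twist": -0.0493, "fingers": 0.84}, {"tx": 0, "ty": 0, "tz": 0, "twist": -0.0493, "fingers": 0.84}, {"tx": 0, "ty": 0, "tz": 0, "twist": -0.0493, "fingers": 0.84}, {"tx": 0, "ty": 0, "tz": 0, "twist": -0.0493, "fingers": 0.84}]'

```text
clock: 26.2
eef_pos: [448.1, -233.1, 275.3]
tool_rot: [3.142, 0.0, 1.506]
force: [-0.3, 0.1, -0.6]
width: 71.7
gripper_force: 0.0
```

```bash
cat >> h.py <<'E'
def caps():
    for cam in("side","top"):
        im=snap(cam,"x")["color"]; hsv=cv2.cvtColor(im,cv2.COLOR_BGR2HSV)
        m=cv2.inRange(hsv,(17,120,90),(28,255,255)); n,l,st,ce=cv2.connectedComponentsWithStats(m)
        for i in range(1,n):
            if 25<st[i,4]<400:
                p=at(cam,*ce[i],76)
                if 450<p[0]<680 and 0<p[1]<520: print(cam,ce[i].round(1),st[i,4],"z76",p,"z54",at(cam,*ce[i],54))
E
python3 - <<'E'
from h import *
caps(); go(580.1,103,140,1.5)
E
```

```text
side [288.1 125.1] 46 z76 [509.5 398.6  76. ] z54 [501.9 417.3  54. ]
top [123.5 125.8] 182 z76 [670.8 519.9  76. ] z54 [682.4 532.5  54. ]
top [161.4 165.2] 39 z76 [578.3 318.2  76. ] z54 [588.5 327.6  54. ]
top [175.2 167. ] 72 z76 [590.3 271.4  76. ] z54 [600.7 280.   54. ]
top [125.2 176.4] 61 z76 [491.4 410.1  76. ] z54 [500.3 420.9  54. ]
top [232.4 189. ] 54 z76 [589.4  56.5  76. ] z54 [599.8  61.8  54. ]
pos [ 448.2 -233.1  275.3] rot [ 3.141 -0.     1.501] w 71.7 F [ 0.1  0.  -0.6] t 26.3 | tot [1.1482e+00 3.6090e-01 4.5100e-01 4.0000e-04]
```

Emit:
carry_out --moves '[{"tx": 0.164, "ty": 0.0515, "tz": 0, "twist": 0, "fingers": 0.84}, {"tx": 0.164, "ty": 0.0515, "tz": 0, "twist": 0, "fingers": 0.84}, {"tx": 0.164, "ty": 0.0515, "tz": 0, "twist": 0, "fingers": 0.84}, {"tx": 0.164, "ty": 0.0515, "tz": 0, "twist": 0, "fingers": 0.84}, {"tx": 0.164, "ty": 0.0515, "tz": 0, "twist": 0, "fingers": 0.84}, {"tx": 0.164, "ty": 0.0515, "tz": 0.1, "twist": 0, "fingers": 0.84}, {"tx": 0.164, "ty": 0.0515, "tz": 0.15, "twist": 0, "fingers": 0.84}, {"tx": 0, "ty": 0, "tz": 0.15, "twist": 0, "fingers": 0.84}, {"tx": 0, "ty": 0, "tz": 0.05, "twist": 0, "fingers": 0.84}, {"tx": 0, "ty": 0, "tz": 0, "twist": 0, "fingers": 0.84}, {"tx": 0, "ty": 0, "tz": 0, "twist": 0, "fingers": 0.84}]'

```text
clock: 27.68
eef_pos: [580.0, 98.4, 146.0]
tool_rot: [3.138, -0.001, 1.499]
force: [0.1, 0.1, 0.7]
width: 71.7
gripper_force: 0.0
```

Run:
```python
from h import *
go(579.5,103,17,1.5)
```

```text
pos [580.   98.4 146. ] rot [ 3.138e+00 -1.000e-03  1.499e+00] w 71.7 F [0.1 0.1 0.7] t 27.675 | tot [ 1.520e-02 -2.600e-03  4.301e-01 -3.000e-04]
```

Emit:
carry_out --moves '[{"tx": 0.015, "ty": -0.003, "tz": 0.12, "twist": 0, "fingers": 0.84}, {"tx": 0, "ty": 0, "tz": 0.1, "twist": 0, "fingers": 0.84}, {"tx": 0, "ty": 0, "tz": 0.1, "twist": 0, "fingers": 0.84}, {"tx": 0, "ty": 0, "tz": 0.11, "twist": 0, "fingers": 0.84}, {"tx": 0, "ty": 0, "tz": 0, "twist": 0, "fingers": 0.84}, {"tx": 0, "ty": 0, "tz": 0, "twist": 0, "fingers": 0.5}, {"tx": 0, "ty": 0, "tz": 0, "twist": 0, "fingers": 0.5}, {"tx": 0, "ty": 0, "tz": 0, "twist": 0, "fingers": 0.5}, {"tx": 0, "ty": 0, "tz": 0, "twist": 0, "fingers": 0.5}]'

```text
clock: 28.8
eef_pos: [580.0, 103.5, 17.6]
tool_rot: [3.137, -0.001, 1.5]
force: [-0.2, -1.7, 6.9]
width: 59.2
gripper_force: 60.8
```

Emit:
carry_out --moves '[{"tx": 0, "ty": 0, "tz": -0.05, "twist": 0, "fingers": 0.5}, {"tx": 0, "ty": 0, "tz": -0.1, "twist": 0, "fingers": 0.5}, {"tx": 0, "ty": 0, "tz": -0.16, "twist": 0, "fingers": 0.5}, {"tx": 0, "ty": 0, "tz": -0.16, "twist": 0, "fingers": 0.5}, {"tx": 0, "ty": 0, "tz": -0.16, "twist": 0, "fingers": 0.5}, {"tx": 0, "ty": 0, "tz": -0.16, "twist": 0, "fingers": 0.5}, {"tx": 0, "ty": 0, "tz": 0, "twist": 0, "fingers": 0.5}]'

```text
clock: 29.68
eef_pos: [580.2, 104.5, 257.5]
tool_rot: [3.133, -0.003, 1.501]
force: [0.7, -0.3, -1.5]
width: 59.1
gripper_force: 60.2
```

Run:
```python
from h import *
go(*bx(-66),244,1.68)
```

```text
pos [580.2 104.5 257.5] rot [ 3.133e+00 -3.000e-03  1.501e+00] w 59.1 F [ 0.7 -0.3 -1.5] t 29.675 | tot [-1.1059 -0.1062  0.045  -0.0569]
```

Emit:
carry_out --moves '[{"tx": -0.158, "ty": -0.0152, "tz": 0, "twist": 0, "fingers": 0.5}, {"tx": -0.158, "ty": -0.0152, "tz": 0, "twist": 0, "fingers": 0.5}, {"tx": -0.158, "ty": -0.0152, "tz": 0, "twist": 0, "fingers": 0.5}, {"tx": -0.158, "ty": -0.0152, "tz": 0, "twist": 0, "fingers": 0.5}, {"tx": -0.158, "ty": -0.0152, "tz": 0, "twist": 0, "fingers": 0.5}, {"tx": -0.158, "ty": -0.0152, "tz": 0, "twist": 0, "fingers": 0.5}, {"tx": -0.158, "ty": -0.0152, "tz": 0, "twist": 0, "fingers": 0.5}, {"tx": 0, "ty": 0, "tz": 0, "twist": -0.057, "fingers": 0.5}, {"tx": 0, "ty": 0, "tz": 0.05, "twist": 0, "fingers": 0.5}, {"tx": 0, "ty": 0, "tz": 0, "twist": 0, "fingers": 0.5}, {"tx": 0, "ty": 0, "tz": 0, "twist": 0, "fingers": 0.5}]'

```text
clock: 31.05
eef_pos: [523.1, -224.4, 236.8]
tool_rot: [-3.141, -0.001, 1.68]
force: [0.4, 0.2, 0.2]
width: 58.8
gripper_force: 60.2
```

Run:
```python
from h import *
go(*bx(-66),147.5,1.68)
```

```text
pos [ 523.1 -224.4  236.8] rot [-3.141e+00 -1.000e-03  1.680e+00] w 58.8 F [0.4 0.2 0.2] t 31.05 | tot [-5.000e-04  7.800e-03  2.978e-01  1.000e-04]
```

Emit:
carry_out --moves '[{"tx": 0, "ty": 0.007, "tz": 0.1, "twist": 0, "fingers": 0.5}, {"tx": 0, "ty": 0, "tz": 0.1, "twist": 0, "fingers": 0.5}, {"tx": 0, "ty": 0, "tz": 0.08, "twist": 0, "fingers": 0.5}, {"tx": 0, "ty": 0, "tz": 0.018, "twist": 0, "fingers": 0.5}, {"tx": 0, "ty": 0, "tz": 0, "twist": 0, "fingers": 0.5}, {"tx": 0, "ty": 0, "tz": 0, "twist": 0, "fingers": 0.5}]'

```text
clock: 31.8
eef_pos: [526.1, -225.2, 149.0]
tool_rot: [3.14, 0.001, 1.68]
force: [-0.2, 0.6, -0.2]
width: 58.4
gripper_force: 60.2
```

Emit:
carry_out --moves '[{"tx": 0, "ty": 0, "tz": 0.01, "twist": 0, "fingers": 0.5}, {"tx": 0, "ty": 0, "tz": 0, "twist": 0, "fingers": 0.82}, {"tx": 0, "ty": 0, "tz": 0, "twist": 0, "fingers": 0.82}, {"tx": 0, "ty": 0, "tz": -0.05, "twist": 0, "fingers": 0.82}, {"tx": 0, "ty": 0, "tz": -0.1, "twist": 0, "fingers": 0.82}, {"tx": 0, "ty": 0, "tz": -0.15, "twist": 0, "fingers": 0.82}, {"tx": 0, "ty": -0.15, "tz": 0, "twist": 0, "fingers": 0.3}, {"tx": 0, "ty": -0.15, "tz": 0, "twist": 0, "fingers": 0.3}]'

```text
clock: 32.8
eef_pos: [436.4, -235.2, 236.7]
tool_rot: [3.138, 0.002, 1.681]
force: [-0.9, -1.2, -0.8]
width: 34.5
gripper_force: 0.0
```

Emit:
carry_out --moves '[{"tx": 0, "ty": 0, "tz": 0, "twist": 0.0556, "fingers": 0.3}, {"tx": 0, "ty": 0, "tz": 0, "twist": 0.0556, "fingers": 0.3}, {"tx": 0, "ty": 0, "tz": 0, "twist": 0.0556, "fingers": 0.3}, {"tx": 0, "ty": 0, "tz": 0, "twist": 0.0556, "fingers": 0.3}, {"tx": 0, "ty": 0, "tz": 0, "twist": 0.0556, "fingers": 0.3}, {"tx": 0, "ty": 0, "tz": 0, "twist": 0.0556, "fingers": 0.3}, {"tx": 0, "ty": 0, "tz": 0, "twist": 0.0556, "fingers": 0.3}, {"tx": 0, "ty": 0, "tz": 0, "twist": 0.0556, "fingers": 0.3}, {"tx": 0, "ty": 0, "tz": 0, "twist": 0.0556, "fingers": 0.3}, {"tx": 0, "ty": 0, "tz": 0, "twist": 0, "fingers": 0.3}]'

```text
clock: 34.05
eef_pos: [436.9, -234.9, 236.0]
tool_rot: [3.14, -0.003, 0.111]
force: [-0.5, 0.2, 0.6]
width: 25.6
gripper_force: 0.0
```

```bash
cat >> h.py <<'E'
def blobs(z,x0,x1,y0,y1,amin=25):
    im=snap("side","x")["color"]; hsv=cv2.cvtColor(im,cv2.COLOR_BGR2HSV)
    m=cv2.inRange(hsv,(18,150,90),(28,255,255)); n,l,st,ce=cv2.connectedComponentsWithStats(m)
    for i in range(1,n):
        p=at("side",*ce[i],z)
        if st[i,4]>amin and x0<p[0]<x1 and y0<p[1]<y1: print("side cap",ce[i].round(1),st[i,4],p,tobox(p))
E
python3 - <<'E'
from h import *
blobs(204,430,600,-300,-150,15); caps()
go(*bx(-135),156,.11)
E
```

```text
side cap [207.8 228.4] 121 [ 524.1 -227.3  204. ] (np.float64(-67.6), np.float64(-2.9))
side [287.9 124.8] 42 z76 [508.1 399.8  76. ] z54 [500.5 418.5  54. ]
top [161.5 165.2] 35 z76 [578.5 317.9  76. ] z54 [588.7 327.3  54. ]
top [172.7 173.3] 195 z76 [565.1 268.   76. ] z54 [575.  276.5  54. ]
top [125.2 176.3] 63 z76 [491.8 410.2  76. ] z54 [500.7 421.   54. ]
pos [ 436.3 -234.9  235.4] rot [ 3.141e+00 -1.000e-03  1.110e-01] w 25.5 F [ 0.  -0.8  0.2] t 34.2 | tot [ 0.0691 -0.0025  0.2646  0.0004]
```

Emit:
carry_out --moves '[{"tx": 0.06, "ty": -0.002, "tz": 0.1, "twist": 0, "fingers": 0.3}, {"tx": 0, "ty": 0, "tz": 0.1, "twist": 0, "fingers": 0.3}, {"tx": 0, "ty": 0, "tz": 0.065, "twist": 0, "fingers": 0.3}, {"tx": 0.04, "ty": 0, "tz": 0, "twist": 0, "fingers": 0.3}, {"tx": 0.04, "ty": 0, "tz": 0, "twist": 0, "fingers": 0.3}, {"tx": 0.04, "ty": 0, "tz": 0, "twist": 0, "fingers": 0.3}, {"tx": 0.04, "ty": 0, "tz": 0, "twist": 0, "fingers": 0.3}, {"tx": 0.04, "ty": 0, "tz": 0, "twist": 0, "fingers": 0.3}, {"tx": 0.04, "ty": 0, "tz": 0, "twist": 0, "fingers": 0.3}, {"tx": 0.04, "ty": 0, "tz": 0, "twist": 0, "fingers": 0.3}, {"tx": 0.04, "ty": 0, "tz": 0, "twist": 0, "fingers": 0.3}]'

```text
clock: 35.58
eef_pos: [549.4, -222.0, 155.2]
tool_rot: [-3.141, 0.001, 0.108]
force: [-1.9, 0.1, 2.5]
width: 25.8
gripper_force: 1.1
```

Run:
```python
from h import *
go(*bx(-16,0),156,.11); print(tobox(ctrl.read_state()["eef_pos"]))
```

```text
pos [ 549.4 -222.   155.2] rot [-3.141e+00  1.000e-03  1.080e-01] w 25.8 F [-1.9  0.1  2.5] t 35.575 | tot [ 0.0863 -0.0015 -0.0026 -0.0006]
(np.float64(-41.9), np.float64(-0.4))
```

Emit:
carry_out --moves '[{"tx": 0.03, "ty": 0, "tz": 0, "twist": 0, "fingers": 0.3}, {"tx": 0.03, "ty": 0, "tz": 0, "twist": 0, "fingers": 0.3}, {"tx": 0.015, "ty": 0, "tz": 0, "twist": 0, "fingers": 0.3}, {"tx": 0, "ty": 0, "tz": 0, "twist": 0, "fingers": 0.3}, {"tx": 0, "ty": 0, "tz": 0, "twist": 0, "fingers": 0.3}, {"tx": 0, "ty": 0, "tz": 0, "twist": 0, "fingers": 0.3}, {"tx": 0, "ty": 0, "tz": 0, "twist": 0, "fingers": 0.3}]'

```text
clock: 36.45
eef_pos: [571.2, -219.7, 155.4]
tool_rot: [3.142, -0.0, 0.108]
force: [-0.2, 1.2, -0.3]
width: 25.8
gripper_force: 0.0
```

```bash
cat >> h.py <<'E'
def binmap():
    a=eyes.get_image("side")["color"][200:280:4,212:330:4].astype(int); d=a[...,2]-a[...,0]
    print("\n".join("".join("#" if q>18 else "." for q in r) for r in d))
E
python3 - <<'E'
from h import *
binmap(); print(tobox(ctrl.read_state()["eef_pos"]),ctrl.read_state()["force"].round(1))
E
```

```text
....#.......#####.............
..###.........##........#.....
...#..........................
.##...........................
.............................#
..............................
..............................
..............................
.....#........................
.....#........................
....#.........................
....#.........................
...#..........................
...#..........................
..............................
.....................#........
...................####.......
...................####.......
...................####.......
..............................
(np.float64(-20.0), np.float64(-0.5)) [-0.1  0.6  0.3]
```

Emit:
carry_out --moves '[{"tx": -0.12, "ty": 0, "tz": 0, "twist": 0, "fingers": 0.3}, {"tx": -0.15, "ty": 0, "tz": 0, "twist": 0, "fingers": 0.3}, {"tx": -0.15, "ty": 0, "tz": -0.1, "twist": 0, "fingers": 0.3}, {"tx": 0, "ty": 0, "tz": -0.15, "twist": -0.0493, "fingers": 0.8}, {"tx": 0, "ty": 0, "tz": -0.15, "twist": -0.0493, "fingers": 0.8}, {"tx": 0, "ty": 0, "tz": 0, "twist": -0.0493, "fingers": 0.8}, {"tx": 0, "ty": 0, "tz": 0, "twist": -0.0493, "fingers": 0.8}, {"tx": 0, "ty": 0, "tz": 0, "twist": -0.0493, "fingers": 0.8}, {"tx": 0, "ty": 0, "tz": 0, "twist": -0.0493, "fingers": 0.8}, {"tx": 0, "ty": 0, "tz": 0, "twist": -0.0493, "fingers": 0.8}, {"tx": 0, "ty": 0, "tz": 0, "twist": -0.0493, "fingers": 0.8}, {"tx": 0, "ty": 0, "tz": 0, "twist": -0.0493, "fingers": 0.8}]'

```text
clock: 38.0
eef_pos: [445.9, -233.3, 275.3]
tool_rot: [3.141, 0.0, 1.507]
force: [-0.9, 0.4, 0.6]
width: 68.1
gripper_force: 0.0
```

Run:
```python
from h import *
caps(); go(588.9,270.5,140,1.5)
snap("side","s10",(170,100,370,300),3)
```

```text
side [287.9 124.8] 42 z76 [508.1 399.8  76. ] z54 [500.5 418.5  54. ]
top [123.5 125.8] 180 z76 [670.7 519.7  76. ] z54 [682.3 532.2  54. ]
top [161.4 165.2] 37 z76 [578.3 318.1  76. ] z54 [588.5 327.5  54. ]
top [125.2 176.4] 61 z76 [491.4 410.1  76. ] z54 [500.3 420.9  54. ]
pos [ 445.9 -233.3  275.3] rot [ 3.142 -0.     1.502] w 68.2 F [-0.3  0.7 -0.5] t 38.1 | tot [1.7082e+00 3.6050e-01 4.5090e-01 7.0000e-04]
```

View pics/s10.png

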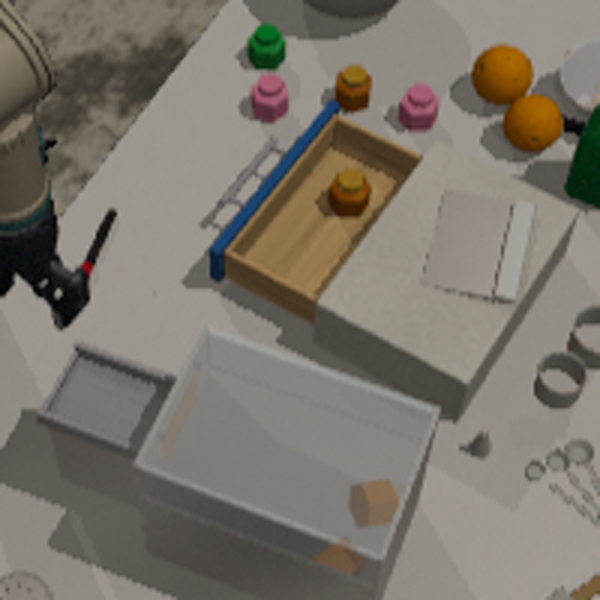

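Both jars are in the bin. S1 has been knocked aside: its cap is now at crop (350,181), i.e. px (286.7,160.3).

Run:
```python
from h import *
p=at("side",286.7,160.3,76);print(p); f=np.array([575.5,190]);d=p[:2]-f;print(d@[.9976,-.07],d@[.07,.9976])
im=eyes.get_image("top")["color"]; snap("top","x")
print(px("top",p))
go(p[0],p[1],140,1.5)
u,v=map(int,px("top",p)); h=cv2.cvtColor(im,cv2.COLOR_BGR2HSV)
for c in (0,1): print(h[v-8:v+9,u-10:u+11,c])
```

```text
[585.1 232.7  76. ]
6.587960000000023 43.26951999999999
(np.float64(184.6), np.float64(172.1))
pos [ 446.  -233.3  275.3] rot [3.142 0.    1.499] w 68.2 F [0.1 0.1 0.6] t 38.25 | tot [ 1.5826e+00  3.5180e-01  4.5100e-01 -2.0000e-04]
[[18 18 17 18 18 19 18 16 18 17 17 17 17 18 17 17 18 18 18 16 18]
 [18 18 18 18 18 17 17 18 17 18 17 18 17 17 18 17 18 18 19 18 17]
 [17 18 18 18 17 18 17 19 17 16 17 18 19 17 18 18 18 18 18 17 18]
 [17 17 18 17 17 18 18 17 18 18 18 17 18 17 17 18 18 17 19 17 17]
 [18 18 18 17 17 18 18 18 19 19 19 18 20 19 17 17 17 17 17 18 17]
 [18 18 17 18 18 18 19 19 19 19 20 19 20 20 15 14 16 19 18 17 18]
 [17 18 17 17 17 19 19 19 19 19 19 19 20 20 17 14 14 17 17 18 17]
 [18 18 18 16 15 20 19 19 19 19 19 19 19 20 17 15 14 15 18 17 18]
 [18 17 17 14 16 19 19 19 19 19 19 19 19 20 18 15 15 17 18 17 18]
 [17 18 18 14 16 19 19 19 19 20 19 19 19 20 19 15 15 16 17 18 18]
 [18 18 17 15 14 19 19 19 19 19 19 19 20 19 18 14 15 15 18 18 18]
 [18 18 18 15 14 18 20 19 19 19 19 19 19 19 15 14 15 14 18 17 18]
 [18 17 18 15 14 15 18 19 19 19 18 19 18 15 15 15 15 14 17 17 18]
 [18 17 1
[... 1069 characters left out ...]
2 186 227 190 194 195 192 193 195 193 193 189 211 246 252 153
  118 126 132]
 [124 122 117 187 231 196 190 192 193 190 191 193 193 190 222 236 255 171
  122 124 129]
 [126 124 121 185 236 220 190 194 191 189 191 190 195 206 211 236 249 184
  122 123 124]
 [121 122 119 174 237 246 213 193 191 192 191 199 204 219 238 247 243 202
  122 123 126]
 [122 123 120 173 242 244 246 219 211 208 200 236 229 213 233 236 245 200
  124 123 125]
 [125 124 121 167 227 233 249 241 223 219 235 228 221 223 240 232 255 213
  130 127 124]
 [122 124 122 146 233 242 255 252 231 241 228 224 231 240 222 203 255 230
  138 122 125]
 [124 123 123 126 175 255 231 237 227 235 216 234 220 234 225 241 234 255
  144 124 125]]
```

Emit:
carry_out --moves '[{"tx": 0.1767, "ty": 0.039, "tz": 0, "twist": 0, "fingers": 0.8}, {"tx": 0.1767, "ty": 0.039, "tz": 0, "twist": 0, "fingers": 0.8}, {"tx": 0.1767, "ty": 0.039, "tz": 0, "twist": 0, "fingers": 0.8}, {"tx": 0.1767, "ty": 0.039, "tz": 0, "twist": 0, "fingers": 0.8}, {"tx": 0.1767, "ty": 0.039, "tz": 0, "twist": 0, "fingers": 0.8}, {"tx": 0.1767, "ty": 0.039, "tz": 0, "twist": 0, "fingers": 0.8}, {"tx": 0.1767, "ty": 0.039, "tz": 0, "twist": 0, "fingers": 0.8}, {"tx": 0.1767, "ty": 0.039, "tz": 0.1, "twist": 0, "fingers": 0.8}, {"tx": 0.1767, "ty": 0.039, "tz": 0.1, "twist": 0, "fingers": 0.8}, {"tx": 0, "ty": 0, "tz": 0.15, "twist": 0, "fingers": 0.8}, {"tx": 0, "ty": 0, "tz": 0.1, "twist": 0, "fingers": 0.8}, {"tx": 0, "ty": 0, "tz": 0, "twist": 0, "fingers": 0.8}]'

```text
clock: 39.75
eef_pos: [582.0, 234.6, 137.8]
tool_rot: [-3.137, 0.003, 1.501]
force: [-0.0, 0.2, 0.3]
width: 68.4
gripper_force: 0.0
```

Run:
```python
from h import *
print(at("top",183.4,171.8,76)); go(585.5,234.5,17,1.5)
```

```text
[584.6 237.   76. ]
pos [582.  234.6 137.8] rot [-3.137e+00  3.000e-03  1.501e+00] w 68.4 F [-0.   0.2  0.3] t 39.75 | tot [4.000e-04 1.150e-02 4.026e-01 4.000e-04]
```

Emit:
carry_out --moves '[{"tx": 0, "ty": 0.01, "tz": 0.1, "twist": 0, "fingers": 0.8}, {"tx": 0, "ty": 0, "tz": 0.1, "twist": 0, "fingers": 0.8}, {"tx": 0, "ty": 0, "tz": 0.1, "twist": 0, "fingers": 0.8}, {"tx": 0, "ty": 0, "tz": 0.1, "twist": 0, "fingers": 0.8}, {"tx": 0, "ty": 0, "tz": 0, "twist": 0, "fingers": 0.8}, {"tx": 0, "ty": 0, "tz": 0, "twist": 0, "fingers": 0.4}, {"tx": 0, "ty": 0, "tz": 0, "twist": 0, "fingers": 0.4}, {"tx": 0, "ty": 0, "tz": 0, "twist": 0, "fingers": 0.4}, {"tx": 0, "ty": 0, "tz": 0, "twist": 0, "fingers": 0.4}]'

```text
clock: 40.88
eef_pos: [588.9, 236.2, 23.0]
tool_rot: [3.137, -0.002, 1.502]
force: [-0.5, 0.4, 6.3]
width: 46.1
gripper_force: 62.1
```

Emit:
carry_out --moves '[{"tx": 0, "ty": 0, "tz": -0.05, "twist": 0, "fingers": 0.4}, {"tx": 0, "ty": 0, "tz": -0.1, "twist": 0, "fingers": 0.4}, {"tx": 0, "ty": 0, "tz": -0.16, "twist": 0, "fingers": 0.4}, {"tx": 0, "ty": 0, "tz": -0.16, "twist": 0, "fingers": 0.4}, {"tx": 0, "ty": 0, "tz": -0.16, "twist": 0, "fingers": 0.4}, {"tx": 0, "ty": 0, "tz": -0.16, "twist": 0, "fingers": 0.4}, {"tx": 0, "ty": 0, "tz": 0, "twist": 0, "fingers": 0.4}]'

```text
clock: 41.75
eef_pos: [588.9, 236.9, 263.0]
tool_rot: [3.133, -0.005, 1.502]
force: [1.1, 0.3, -1.3]
width: 46.5
gripper_force: 61.6
```

Run:
```python
from h import *
go(*bx(-66),250,1.68)
```

```text
pos [588.9 236.9 263. ] rot [ 3.133 -0.005  1.502] w 46.5 F [ 1.1  0.3 -1.3] t 41.75 | tot [-1.5482 -0.1056  0.0433 -0.0566]
```

Emit:
carry_out --moves '[{"tx": -0.172, "ty": -0.0117, "tz": 0, "twist": 0, "fingers": 0.4}, {"tx": -0.172, "ty": -0.0117, "tz": 0, "twist": 0, "fingers": 0.4}, {"tx": -0.172, "ty": -0.0117, "tz": 0, "twist": 0, "fingers": 0.4}, {"tx": -0.172, "ty": -0.0117, "tz": 0, "twist": 0, "fingers": 0.4}, {"tx": -0.172, "ty": -0.0117, "tz": 0, "twist": 0, "fingers": 0.4}, {"tx": -0.172, "ty": -0.0117, "tz": 0, "twist": 0, "fingers": 0.4}, {"tx": -0.172, "ty": -0.0117, "tz": 0, "twist": 0, "fingers": 0.4}, {"tx": -0.172, "ty": -0.0117, "tz": 0, "twist": 0, "fingers": 0.4}, {"tx": -0.172, "ty": -0.0117, "tz": 0, "twist": 0, "fingers": 0.4}, {"tx": 0, "ty": 0, "tz": 0, "twist": -0.0566, "fingers": 0.4}, {"tx": 0, "ty": 0, "tz": 0, "twist": 0, "fingers": 0.4}, {"tx": 0, "ty": 0, "tz": 0, "twist": 0, "fingers": 0.4}]'

```text
clock: 43.25
eef_pos: [523.3, -224.8, 257.1]
tool_rot: [-3.141, -0.001, 1.679]
force: [0.2, 0.6, -0.8]
width: 46.3
gripper_force: 61.6
```

Run:
```python
from h import *
go(*bx(-66),154,1.68)
```

```text
pos [ 523.3 -224.8  257.1] rot [-3.141e+00 -1.000e-03  1.679e+00] w 46.3 F [ 0.2  0.6 -0.8] t 43.25 | tot [ 0.0009  0.007   0.3438 -0.0004]
```

Emit:
carry_out --moves '[{"tx": 0, "ty": 0.006, "tz": 0.1, "twist": 0, "fingers": 0.4}, {"tx": 0, "ty": 0, "tz": 0.1, "twist": 0, "fingers": 0.4}, {"tx": 0, "ty": 0, "tz": 0.1, "twist": 0, "fingers": 0.4}, {"tx": 0, "ty": 0, "tz": 0.044, "twist": 0, "fingers": 0.4}, {"tx": 0, "ty": 0, "tz": 0, "twist": 0, "fingers": 0.4}, {"tx": 0, "ty": 0, "tz": 0, "twist": 0, "fingers": 0.4}]'

```text
clock: 44.0
eef_pos: [526.3, -225.6, 155.2]
tool_rot: [3.14, 0.001, 1.68]
force: [-0.4, -0.4, -0.7]
width: 46.3
gripper_force: 61.6
```

Emit:
carry_out --moves '[{"tx": 0, "ty": 0, "tz": 0.01, "twist": 0, "fingers": 0.4}, {"tx": 0, "ty": 0, "tz": 0, "twist": 0, "fingers": 0.4}, {"tx": 0, "ty": 0, "tz": 0, "twist": 0, "fingers": 0.75}, {"tx": 0, "ty": 0, "tz": 0, "twist": 0, "fingers": 0.75}, {"tx": 0, "ty": 0, "tz": -0.05, "twist": 0, "fingers": 0.75}, {"tx": 0, "ty": 0, "tz": -0.1, "twist": 0, "fingers": 0.75}, {"tx": 0, "ty": 0, "tz": -0.14, "twist": 0, "fingers": 0.75}, {"tx": 0, "ty": -0.15, "tz": 0, "twist": 0, "fingers": 0.3}, {"tx": 0, "ty": -0.15, "tz": 0, "twist": 0, "fingers": 0.3}]'

```text
clock: 45.12
eef_pos: [435.6, -235.5, 239.5]
tool_rot: [3.14, 0.001, 1.681]
force: [-0.9, -1.0, -0.1]
width: 28.3
gripper_force: 0.0
```

Emit:
carry_out --moves '[{"tx": 0, "ty": 0, "tz": 0, "twist": 0.0556, "fingers": 0.3}, {"tx": 0, "ty": 0, "tz": 0, "twist": 0.0556, "fingers": 0.3}, {"tx": 0, "ty": 0, "tz": 0, "twist": 0.0556, "fingers": 0.3}, {"tx": 0, "ty": 0, "tz": 0, "twist": 0.0556, "fingers": 0.3}, {"tx": 0, "ty": 0, "tz": 0, "twist": 0.0556, "fingers": 0.3}, {"tx": 0, "ty": 0, "tz": 0, "twist": 0.0556, "fingers": 0.3}, {"tx": 0, "ty": 0, "tz": 0, "twist": 0.0556, "fingers": 0.3}, {"tx": 0, "ty": 0, "tz": 0, "twist": 0.0556, "fingers": 0.3}, {"tx": 0, "ty": 0, "tz": 0, "twist": 0.0556, "fingers": 0.3}, {"tx": 0, "ty": 0, "tz": 0, "twist": 0, "fingers": 0.3}]'

```text
clock: 46.38
eef_pos: [436.3, -235.2, 239.0]
tool_rot: [3.141, -0.001, 0.11]
force: [-0.3, 0.6, -0.4]
width: 25.5
gripper_force: 0.0
```

Run:
```python
from h import *
blobs(204,430,600,-300,-150,15)
go(*bx(-135),156,.11)
```

```text
side cap [208.  227.9] 86 [ 523.2 -225.3  204. ] (np.float64(-68.3), np.float64(-0.8))
pos [ 436.3 -235.2  238.8] rot [ 3.141e+00 -1.000e-03  1.120e-01] w 25.9 F [0.1 0.6 0.2] t 46.425 | tot [ 0.0694 -0.0036  0.2762  0.0006]
```

Upright on the shelf. I'll push it through.

Emit:
carry_out --moves '[{"tx": 0.06, "ty": -0.002, "tz": 0.1, "twist": 0, "fingers": 0.3}, {"tx": 0, "ty": 0, "tz": 0.1, "twist": 0, "fingers": 0.3}, {"tx": 0, "ty": 0, "tz": 0.076, "twist": 0, "fingers": 0.3}, {"tx": 0.04, "ty": 0, "tz": 0, "twist": 0, "fingers": 0.3}, {"tx": 0.04, "ty": 0, "tz": 0, "twist": 0, "fingers": 0.3}, {"tx": 0.04, "ty": 0, "tz": 0, "twist": 0, "fingers": 0.3}, {"tx": 0.04, "ty": 0, "tz": 0, "twist": 0, "fingers": 0.3}, {"tx": 0.04, "ty": 0, "tz": 0, "twist": 0, "fingers": 0.3}, {"tx": 0.04, "ty": 0, "tz": 0, "twist": 0, "fingers": 0.3}, {"tx": 0.04, "ty": 0, "tz": 0, "twist": 0, "fingers": 0.3}, {"tx": 0.04, "ty": 0, "tz": 0, "twist": 0, "fingers": 0.3}]'

```text
clock: 47.8
eef_pos: [549.7, -222.5, 155.2]
tool_rot: [-3.141, 0.0, 0.108]
force: [-0.8, -0.3, 1.7]
width: 25.4
gripper_force: 0.7
```

Emit:
carry_out --moves '[{"tx": 0.03, "ty": 0, "tz": 0, "twist": 0, "fingers": 0.3}, {"tx": 0.03, "ty": 0, "tz": 0, "twist": 0, "fingers": 0.3}, {"tx": 0.017, "ty": 0, "tz": 0, "twist": 0, "fingers": 0.3}, {"tx": 0, "ty": 0, "tz": 0, "twist": 0, "fingers": 0.3}, {"tx": 0, "ty": 0, "tz": 0, "twist": 0, "fingers": 0.3}, {"tx": 0, "ty": 0, "tz": 0, "twist": 0, "fingers": 0.3}, {"tx": 0, "ty": 0, "tz": 0, "twist": 0, "fingers": 0.3}]'

```text
clock: 48.68
eef_pos: [571.9, -220.2, 155.3]
tool_rot: [3.142, -0.0, 0.108]
force: [0.3, -0.3, 0.2]
width: 25.7
gripper_force: 0.0
```

```bash
sed -i 's/\[200:280:4,212:330:4\]/[200:304:4,212:330:4]/' h.py
python3 - <<'E'
from h import *
binmap(); print(tobox(ctrl.read_state()["eef_pos"]),ctrl.read_state()["force"].round(1))
E
```

```text
..###.......######............
...##.........##..............
...##.........................
.##...........................
..............................
..............................
..............................
..............................
.....#........................
.....#........................
....#.........................
....#.........................
...#..........................
...#..........................
..............................
.....................#........
...................####.......
...................####.......
...................####.......
..............................
............####..............
..............##..##..........
.................####.........
....................#.........
..............................
..............................
(np.float64(-19.3), np.float64(-1.0)) [0.5 0.1 0.7]
```

Emit:
carry_out --moves '[{"tx": -0.12, "ty": 0, "tz": 0, "twist": 0, "fingers": 0.3}, {"tx": -0.15, "ty": 0, "tz": 0, "twist": 0, "fingers": 0.3}, {"tx": -0.15, "ty": 0, "tz": -0.1, "twist": 0, "fingers": 0.3}, {"tx": 0, "ty": 0, "tz": -0.15, "twist": -0.0493, "fingers": 0.8}, {"tx": 0, "ty": 0, "tz": -0.15, "twist": -0.0493, "fingers": 0.8}, {"tx": 0, "ty": 0, "tz": 0, "twist": -0.0493, "fingers": 0.8}, {"tx": 0, "ty": 0, "tz": 0, "twist": -0.0493, "fingers": 0.8}, {"tx": 0, "ty": 0, "tz": 0, "twist": -0.0493, "fingers": 0.8}, {"tx": 0, "ty": 0, "tz": 0, "twist": -0.0493, "fingers": 0.8}, {"tx": 0, "ty": 0, "tz": 0, "twist": -0.0493, "fingers": 0.8}, {"tx": 0, "ty": 0, "tz": 0, "twist": -0.0493, "fingers": 0.8}, {"tx": 0, "ty": 0, "tz": 0, "twist": -0.0493, "fingers": 0.8}]'

```text
clock: 50.22
eef_pos: [446.6, -233.7, 275.4]
tool_rot: [3.141, 0.0, 1.507]
force: [-0.2, 0.2, -0.1]
width: 68.5
gripper_force: 0.0
```

Run:
```python
from h import *
caps(); go(501,418,230,1.5)
print("pink",at("top",207/1.5,233/1.5,54),at("top",198/1.5,311/1.5,54),"green",at("top",155/1.5,316/1.5,54))
```

```text
side [288.  124.9] 43 z76 [508.6 399.8  76. ] z54 [501.  418.5  54. ]
top [161.  165.8] 38 z76 [575.9 318.3  76. ] z54 [586.  327.7  54. ]
top [125.3 176.3] 62 z76 [491.7 410.   76. ] z54 [500.5 420.8  54. ]
pos [ 446.6 -233.7  275.3] rot [ 3.141 -0.     1.502] w 68.5 F [ 0.8 -0.1  0.3] t 50.325 | tot [2.1798e+00 3.1500e-02 1.5100e-01 6.0000e-04]
pink [592.1 422.1  54. ] [406. 341.  54.] green [358.3 422.1  54. ]
```

Emit:
carry_out --moves '[{"tx": 0.18, "ty": 0.003, "tz": 0, "twist": 0, "fingers": 0.8}, {"tx": 0.18, "ty": 0.003, "tz": 0, "twist": 0, "fingers": 0.8}, {"tx": 0.18, "ty": 0.003, "tz": 0, "twist": 0, "fingers": 0.8}, {"tx": 0.18, "ty": 0.003, "tz": 0, "twist": 0, "fingers": 0.8}, {"tx": 0.18, "ty": 0.003, "tz": 0, "twist": 0, "fingers": 0.8}, {"tx": 0.18, "ty": 0.003, "tz": 0, "twist": 0, "fingers": 0.8}, {"tx": 0.18, "ty": 0.003, "tz": 0, "twist": 0, "fingers": 0.8}, {"tx": 0.18, "ty": 0.003, "tz": 0, "twist": 0, "fingers": 0.75}, {"tx": 0.18, "ty": 0.003, "tz": 0, "twist": 0, "fingers": 0.75}, {"tx": 0.18, "ty": 0.003, "tz": 0, "twist": 0, "fingers": 0.75}, {"tx": 0.18, "ty": 0.003, "tz": 0, "twist": 0, "fingers": 0.75}, {"tx": 0.18, "ty": 0, "tz": 0, "twist": 0, "fingers": 0.75}]'

```text
clock: 51.82
eef_pos: [501.6, 413.6, 275.1]
tool_rot: [3.141, 0.001, 1.498]
force: [0.9, 0.9, 0.3]
width: 64.2
gripper_force: 0.0
```

Emit:
carry_out --moves '[{"tx": 0.02, "ty": 0, "tz": 0.15, "twist": 0, "fingers": 0.75}, {"tx": 0, "ty": 0, "tz": 0.15, "twist": 0, "fingers": 0.75}, {"tx": 0, "ty": 0, "tz": 0.15, "twist": 0, "fingers": 0.75}, {"tx": 0, "ty": 0, "tz": 0.1, "twist": 0, "fingers": 0.75}, {"tx": 0, "ty": 0, "tz": 0, "twist": 0, "fingers": 0.75}, {"tx": 0, "ty": 0, "tz": 0, "twist": 0, "fingers": 0.75}]'

```text
clock: 52.58
eef_pos: [502.3, 419.0, 111.6]
tool_rot: [3.14, -0.002, 1.501]
force: [0.2, 0.9, 0.3]
width: 64.0
gripper_force: 0.0
```

Run:
```python
from h import *
go(501,418.5,-3,1.5)
```

```text
pos [502.3 419.  111.6] rot [ 3.140e+00 -2.000e-03  1.501e+00] w 64.0 F [0.2 0.9 0.3] t 52.575 | tot [-2.00e-03 -4.30e-03  3.82e-01  2.00e-04]
```

Emit:
carry_out --moves '[{"tx": 0, "ty": -0.004, "tz": 0.1, "twist": 0, "fingers": 0.75}, {"tx": 0, "ty": 0, "tz": 0.1, "twist": 0, "fingers": 0.75}, {"tx": 0, "ty": 0, "tz": 0.1, "twist": 0, "fingers": 0.75}, {"tx": 0, "ty": 0, "tz": 0.08, "twist": 0, "fingers": 0.75}, {"tx": 0, "ty": 0, "tz": 0, "twist": 0, "fingers": 0.75}, {"tx": 0, "ty": 0, "tz": 0, "twist": 0, "fingers": 0.4}, {"tx": 0, "ty": 0, "tz": 0, "twist": 0, "fingers": 0.4}, {"tx": 0, "ty": 0, "tz": 0, "twist": 0, "fingers": 0.4}, {"tx": 0, "ty": 0, "tz": 0, "twist": 0, "fingers": 0.4}]'

```text
clock: 53.7
eef_pos: [501.8, 419.7, -1.3]
tool_rot: [3.139, -0.003, 1.502]
force: [-0.7, -0.5, 7.1]
width: 51.2
gripper_force: 63.0
```

Emit:
carry_out --moves '[{"tx": 0, "ty": 0, "tz": -0.05, "twist": 0, "fingers": 0.4}, {"tx": 0, "ty": 0, "tz": -0.1, "twist": 0, "fingers": 0.4}, {"tx": 0, "ty": 0, "tz": -0.18, "twist": 0, "fingers": 0.4}, {"tx": 0, "ty": 0, "tz": -0.18, "twist": 0, "fingers": 0.4}, {"tx": 0, "ty": 0, "tz": -0.18, "twist": 0, "fingers": 0.4}, {"tx": 0, "ty": 0, "tz": -0.18, "twist": 0, "fingers": 0.4}, {"tx": 0, "ty": 0, "tz": 0, "twist": 0, "fingers": 0.4}, {"tx": 0, "ty": 0, "tz": 0, "twist": 0, "fingers": 0.4}]'

```text
clock: 54.7
eef_pos: [500.2, 417.5, 257.4]
tool_rot: [3.141, 0.001, 1.502]
force: [0.5, -0.8, -2.0]
width: 51.5
gripper_force: 62.8
```

Run:
```python
from h import *
go(*bx(-66),255,1.68)
```

```text
pos [500.2 417.5 257.4] rot [3.141e+00 1.000e-03 1.502e+00] w 51.5 F [ 0.5 -0.8 -2. ] t 54.7 | tot [-2.1284  0.2312  0.0081 -0.0567]
```

Emit:
carry_out --moves '[{"tx": -0.1774, "ty": 0.0193, "tz": 0, "twist": 0, "fingers": 0.4}, {"tx": -0.1774, "ty": 0.0193, "tz": 0, "twist": 0, "fingers": 0.4}, {"tx": -0.1774, "ty": 0.0193, "tz": 0, "twist": 0, "fingers": 0.4}, {"tx": -0.1774, "ty": 0.0193, "tz": 0, "twist": 0, "fingers": 0.4}, {"tx": -0.1774, "ty": 0.0193, "tz": 0, "twist": 0, "fingers": 0.4}, {"tx": -0.1774, "ty": 0.0193, "tz": 0, "twist": 0, "fingers": 0.4}, {"tx": -0.1774, "ty": 0.0193, "tz": 0, "twist": 0, "fingers": 0.4}, {"tx": -0.1774, "ty": 0.0193, "tz": 0, "twist": 0, "fingers": 0.4}, {"tx": -0.1774, "ty": 0.0193, "tz": 0, "twist": 0, "fingers": 0.4}, {"tx": -0.1774, "ty": 0.0193, "tz": 0, "twist": 0, "fingers": 0.4}, {"tx": -0.1774, "ty": 0.0193, "tz": 0, "twist": 0, "fingers": 0.4}, {"tx": -0.1774, "ty": 0.0193, "tz": 0, "twist": 0, "fingers": 0.4}]'

```text
clock: 56.2
eef_pos: [524.4, -225.2, 255.6]
tool_rot: [-3.138, -0.001, 1.502]
force: [1.5, -0.0, -0.5]
width: 51.4
gripper_force: 62.9
```

Emit:
carry_out --moves '[{"tx": 0, "ty": 0, "tz": 0, "twist": -0.0567, "fingers": 0.4}, {"tx": 0, "ty": 0, "tz": 0, "twist": 0, "fingers": 0.4}, {"tx": 0, "ty": 0, "tz": 0, "twist": 0, "fingers": 0.4}]'

```text
clock: 56.58
eef_pos: [525.3, -222.6, 256.5]
tool_rot: [-3.14, -0.001, 1.679]
force: [0.3, -0.0, -1.5]
width: 51.6
gripper_force: 62.9
```

Run:
```python
from h import *
go(*bx(-66),152.5,1.68)
```

```text
pos [ 525.3 -222.6  256.5] rot [-3.140e+00 -1.000e-03  1.679e+00] w 51.6 F [ 0.3 -0.  -1.5] t 56.575 | tot [-0.0055 -0.0004  0.3467 -0.0004]
```

Emit:
carry_out --moves '[{"tx": -0.005, "ty": 0, "tz": 0.1, "twist": 0, "fingers": 0.4}, {"tx": 0, "ty": 0, "tz": 0.1, "twist": 0, "fingers": 0.4}, {"tx": 0, "ty": 0, "tz": 0.1, "twist": 0, "fingers": 0.4}, {"tx": 0, "ty": 0, "tz": 0.044, "twist": 0, "fingers": 0.4}, {"tx": 0, "ty": 0, "tz": 0, "twist": 0, "fingers": 0.4}, {"tx": 0, "ty": 0, "tz": 0, "twist": 0, "fingers": 0.4}]'

```text
clock: 57.32
eef_pos: [527.0, -225.1, 155.2]
tool_rot: [3.14, 0.001, 1.68]
force: [0.9, 0.0, -0.8]
width: 51.8
gripper_force: 62.9
```

Emit:
carry_out --moves '[{"tx": 0, "ty": 0, "tz": 0.017, "twist": 0, "fingers": 0.4}, {"tx": 0, "ty": 0, "tz": 0, "twist": 0, "fingers": 0.4}, {"tx": 0, "ty": 0, "tz": 0, "twist": 0, "fingers": 0.75}, {"tx": 0, "ty": 0, "tz": 0, "twist": 0, "fingers": 0.75}, {"tx": 0, "ty": 0, "tz": -0.05, "twist": 0, "fingers": 0.75}, {"tx": 0, "ty": 0, "tz": -0.1, "twist": 0, "fingers": 0.75}, {"tx": 0, "ty": 0, "tz": -0.15, "twist": 0, "fingers": 0.75}, {"tx": 0, "ty": -0.15, "tz": 0, "twist": 0, "fingers": 0.3}, {"tx": 0, "ty": -0.15, "tz": 0, "twist": 0, "fingers": 0.3}]'

```text
clock: 58.45
eef_pos: [436.3, -235.1, 240.5]
tool_rot: [3.14, 0.002, 1.681]
force: [-0.3, -0.2, 0.2]
width: 28.0
gripper_force: 0.0
```

Emit:
carry_out --moves '[{"tx": 0, "ty": 0, "tz": 0, "twist": 0.0556, "fingers": 0.3}, {"tx": 0, "ty": 0, "tz": 0, "twist": 0.0556, "fingers": 0.3}, {"tx": 0, "ty": 0, "tz": 0, "twist": 0.0556, "fingers": 0.3}, {"tx": 0, "ty": 0, "tz": 0, "twist": 0.0556, "fingers": 0.3}, {"tx": 0, "ty": 0, "tz": 0, "twist": 0.0556, "fingers": 0.3}, {"tx": 0, "ty": 0, "tz": 0, "twist": 0.0556, "fingers": 0.3}, {"tx": 0, "ty": 0, "tz": 0, "twist": 0.0556, "fingers": 0.3}, {"tx": 0, "ty": 0, "tz": 0, "twist": 0.0556, "fingers": 0.3}, {"tx": 0, "ty": 0, "tz": 0, "twist": 0.0556, "fingers": 0.3}, {"tx": 0, "ty": 0, "tz": 0, "twist": 0, "fingers": 0.3}]'

```text
clock: 59.7
eef_pos: [437.1, -234.8, 240.0]
tool_rot: [3.141, -0.001, 0.11]
force: [-0.8, -0.3, 0.0]
width: 25.4
gripper_force: 0.0
```

Run:
```python
from h import *
blobs(204,430,600,-300,-150,15)
go(*bx(-135),156,.11)
```

```text
side cap [208.6 227.6] 82 [ 524.5 -223.4  204. ] (np.float64(-66.8), np.float64(1.0))
pos [ 437.  -234.8  239.8] rot [ 3.141e+00 -1.000e-03  1.120e-01] w 25.7 F [-0.4  0.6  0.1] t 59.75 | tot [ 0.0668 -0.0025  0.2792  0.0006]
```

Emit:
carry_out --moves '[{"tx": 0.06, "ty": -0.002, "tz": 0.1, "twist": 0, "fingers": 0.3}, {"tx": 0, "ty": 0, "tz": 0.1, "twist": 0, "fingers": 0.3}, {"tx": 0, "ty": 0, "tz": 0.079, "twist": 0, "fingers": 0.3}, {"tx": 0.04, "ty": 0, "tz": 0, "twist": 0, "fingers": 0.3}, {"tx": 0.04, "ty": 0, "tz": 0, "twist": 0, "fingers": 0.3}, {"tx": 0.04, "ty": 0, "tz": 0, "twist": 0, "fingers": 0.3}, {"tx": 0.04, "ty": 0, "tz": 0, "twist": 0, "fingers": 0.3}, {"tx": 0.04, "ty": 0, "tz": 0, "twist": 0, "fingers": 0.3}, {"tx": 0.04, "ty": 0, "tz": 0, "twist": 0, "fingers": 0.3}, {"tx": 0.04, "ty": 0, "tz": 0, "twist": 0, "fingers": 0.3}, {"tx": 0.04, "ty": 0, "tz": 0, "twist": 0, "fingers": 0.3}]'

```text
clock: 61.12
eef_pos: [550.4, -222.1, 155.2]
tool_rot: [-3.142, 0.0, 0.108]
force: [-1.2, 0.0, 1.0]
width: 25.6
gripper_force: 0.8
```

Emit:
carry_out --moves '[{"tx": 0.03, "ty": 0, "tz": 0, "twist": 0, "fingers": 0.3}, {"tx": 0.03, "ty": 0, "tz": 0, "twist": 0, "fingers": 0.3}, {"tx": 0.015, "ty": 0, "tz": 0, "twist": 0, "fingers": 0.3}, {"tx": 0, "ty": 0, "tz": 0, "twist": 0, "fingers": 0.3}, {"tx": 0, "ty": 0, "tz": 0, "twist": 0, "fingers": 0.3}, {"tx": 0, "ty": 0, "tz": 0, "twist": 0, "fingers": 0.3}, {"tx": 0, "ty": 0, "tz": 0, "twist": 0, "fingers": 0.3}]'

```text
clock: 62.0
eef_pos: [572.0, -219.8, 155.3]
tool_rot: [3.141, -0.0, 0.108]
force: [0.4, 0.4, 0.3]
width: 25.5
gripper_force: 0.0
```

Run:
```python
from h import *
binmap(); print(tobox(ctrl.read_state()["eef_pos"]),ctrl.read_state()["force"].round(1))
```

```text
...##.......#####.............
...##.........##..............
...##.........................
.##...........................
..............................
..............................
..............................
..............................
.....#........................
.....#........................
....#.........................
....#.........................
...#..........................
...#..........................
................##............
...............####.###.......
...............########.......
................#######.......
...................####.......
..............................
............####..............
..............##..##..........
.................####.........
....................#.........
..............................
..............................
(np.float64(-19.1), np.float64(-0.7)) [-0.6  0.   0.2]
```

Emit:
carry_out --moves '[{"tx": -0.12, "ty": 0, "tz": 0, "twist": 0, "fingers": 0.3}, {"tx": -0.15, "ty": 0, "tz": 0, "twist": 0, "fingers": 0.3}, {"tx": -0.15, "ty": 0, "tz": -0.1, "twist": 0, "fingers": 0.3}, {"tx": 0, "ty": 0, "tz": -0.1, "twist": -0.0493, "fingers": 0.3}, {"tx": 0, "ty": 0, "tz": 0, "twist": -0.0493, "fingers": 0.3}, {"tx": 0, "ty": 0, "tz": 0, "twist": -0.0493, "fingers": 0.3}, {"tx": 0, "ty": 0, "tz": 0, "twist": -0.0493, "fingers": 0.3}, {"tx": 0, "ty": 0, "tz": 0, "twist": -0.0493, "fingers": 0.3}, {"tx": 0, "ty": 0, "tz": 0, "twist": -0.0493, "fingers": 0.3}, {"tx": 0, "ty": 0, "tz": 0, "twist": -0.0493, "fingers": 0.3}, {"tx": 0, "ty": 0, "tz": 0, "twist": -0.0493, "fingers": 0.3}, {"tx": 0, "ty": 0, "tz": 0, "twist": -0.0493, "fingers": 0.3}]'

```text
clock: 63.55
eef_pos: [446.8, -233.4, 215.4]
tool_rot: [3.141, 0.0, 1.507]
force: [-0.2, 0.5, -1.1]
width: 25.7
gripper_force: 0.0
```

Run:
```python
from h import *
go(456.1,198.3,20,1.497)
```

```text
pos [ 446.8 -233.4  215.4] rot [3.141 0.    1.507] w 25.7 F [-0.2  0.5 -1.1] t 63.55 | tot [ 1.4381 -0.0614  0.6513  0.0031]
```

Emit:
carry_out --moves '[{"tx": 0.18, "ty": -0.0077, "tz": 0, "twist": 0, "fingers": 0.3}, {"tx": 0.18, "ty": -0.0077, "tz": 0, "twist": 0, "fingers": 0.3}, {"tx": 0.18, "ty": -0.0077, "tz": 0, "twist": 0, "fingers": 0.3}, {"tx": 0.18, "ty": -0.0077, "tz": 0, "twist": 0, "fingers": 0.3}, {"tx": 0.18, "ty": -0.0077, "tz": 0, "twist": 0, "fingers": 0.3}, {"tx": 0.18, "ty": -0.0077, "tz": 0, "twist": 0, "fingers": 0.3}, {"tx": 0.18, "ty": -0.0077, "tz": 0, "twist": 0, "fingers": 0.3}, {"tx": 0.18, "ty": -0.0077, "tz": 0.1, "twist": 0, "fingers": 0.3}, {"tx": 0, "ty": 0, "tz": 0.18, "twist": 0, "fingers": 0.3}, {"tx": 0, "ty": 0, "tz": 0.18, "twist": 0, "fingers": 0.3}, {"tx": 0, "ty": 0, "tz": 0, "twist": 0, "fingers": 0.3}, {"tx": 0, "ty": 0, "tz": 0, "twist": 0, "fingers": 0.3}]'

```text
clock: 65.05
eef_pos: [459.2, 199.6, 78.8]
tool_rot: [3.14, -0.001, 1.502]
force: [1.0, 0.0, 1.0]
width: 25.6
gripper_force: 0.0
```

Run:
```python
from h import *
go(456.1,198.3,20,1.497)
```

```text
pos [459.2 199.6  78.8] rot [ 3.140e+00 -1.000e-03  1.502e+00] w 25.6 F [1. 0. 1.] t 65.05 | tot [-0.0052 -0.0101  0.1959  0.0015]
```

Emit:
carry_out --moves '[{"tx": -0.005, "ty": -0.01, "tz": 0, "twist": 0, "fingers": 0.3}, {"tx": 0, "ty": 0, "tz": 0.06, "twist": 0, "fingers": 0.3}, {"tx": 0, "ty": 0, "tz": 0.07, "twist": 0, "fingers": 0.3}, {"tx": 0, "ty": 0, "tz": 0.065, "twist": 0, "fingers": 0.3}, {"tx": 0, "ty": 0, "tz": 0, "twist": 0, "fingers": 0.3}, {"tx": 0, "ty": 0, "tz": 0, "twist": 0, "fingers": 0.05}, {"tx": 0, "ty": 0, "tz": 0, "twist": 0, "fingers": 0.05}, {"tx": 0, "ty": 0, "tz": 0, "twist": 0, "fingers": 0.05}]'

```text
clock: 66.05
eef_pos: [456.3, 198.1, 20.3]
tool_rot: [3.139, -0.001, 1.501]
force: [-0.3, -1.8, 7.4]
width: 8.5
gripper_force: 58.9
```

Emit:
carry_out --moves '[{"tx": 0, "ty": 0.04, "tz": 0, "twist": 0, "fingers": 0.05}, {"tx": 0, "ty": 0.07, "tz": 0, "twist": 0, "fingers": 0.05}, {"tx": 0, "ty": 0.07, "tz": 0, "twist": 0, "fingers": 0.05}, {"tx": 0, "ty": 0.07, "tz": 0, "twist": 0, "fingers": 0.05}, {"tx": 0, "ty": 0.07, "tz": 0, "twist": 0, "fingers": 0.05}, {"tx": 0, "ty": 0.07, "tz": 0, "twist": 0, "fingers": 0.05}, {"tx": 0, "ty": 0.05, "tz": 0, "twist": 0, "fingers": 0.05}, {"tx": 0, "ty": 0.025, "tz": 0, "twist": 0, "fingers": 0.05}, {"tx": 0, "ty": 0, "tz": 0, "twist": 0, "fingers": 0.05}, {"tx": 0, "ty": 0, "tz": 0, "twist": 0, "fingers": 0.05}]'

```text
clock: 67.3
eef_pos: [595.9, 187.4, 20.4]
tool_rot: [3.139, -0.0, 1.501]
force: [0.5, -2.0, 6.3]
width: 8.5
gripper_force: 59.2
```

Emit:
carry_out --moves '[{"tx": 0, "ty": 0.009, "tz": 0, "twist": 0, "fingers": 0.05}, {"tx": 0, "ty": 0, "tz": 0, "twist": 0, "fingers": 0.05}, {"tx": 0, "ty": 0.005, "tz": 0, "twist": 0, "fingers": 0.05}, {"tx": 0, "ty": 0, "tz": 0, "twist": 0, "fingers": 0.05}]'

```text
clock: 67.8
eef_pos: [599.0, 187.2, 20.4]
tool_rot: [3.14, 0.001, 1.501]
force: [-0.8, -2.8, 8.0]
width: 8.7
gripper_force: 59.4
```

Emit:
carry_out --moves '[{"tx": 0, "ty": 0.005, "tz": 0, "twist": 0, "fingers": 0.05}, {"tx": 0, "ty": 0, "tz": 0, "twist": 0, "fingers": 0.05}, {"tx": 0, "ty": 0.005, "tz": 0, "twist": 0, "fingers": 0.05}, {"tx": 0, "ty": 0, "tz": 0, "twist": 0, "fingers": 0.05}]'

```text
clock: 68.3
eef_pos: [598.9, 187.1, 20.4]
tool_rot: [-3.138, 0.002, 1.502]
force: [-7.9, -2.8, 13.0]
width: 8.4
gripper_force: 60.0
```

Emit:
carry_out --moves '[{"tx": 0, "ty": -0.008, "tz": 0, "twist": 0, "fingers": 0.3}, {"tx": 0, "ty": 0, "tz": 0, "twist": 0, "fingers": 0.3}, {"tx": 0, "ty": 0, "tz": 0, "twist": 0, "fingers": 0.3}, {"tx": 0, "ty": 0, "tz": -0.1, "twist": 0, "fingers": 0.3}, {"tx": 0, "ty": 0, "tz": -0.18, "twist": 0, "fingers": 0.3}, {"tx": 0, "ty": 0, "tz": -0.18, "twist": 0, "fingers": 0.3}, {"tx": 0, "ty": 0, "tz": -0.18, "twist": 0, "fingers": 0.3}, {"tx": 0, "ty": -0.15, "tz": -0.18, "twist": 0, "fingers": 0.3}, {"tx": 0, "ty": -0.15, "tz": 0, "twist": 0, "fingers": 0.3}, {"tx": 0, "ty": 0, "tz": 0, "twist": 0, "fingers": 0.3}, {"tx": 0, "ty": 0, "tz": 0, "twist": 0, "fingers": 0.3}]'

```text
clock: 69.68
eef_pos: [515.0, 193.3, 258.9]
tool_rot: [3.141, 0.0, 1.501]
force: [0.1, -0.4, 0.5]
width: 25.6
gripper_force: 0.0
```

Run:
```python
from h import *
go(500,200,300); snap("side","s11",(170,100,370,300),3)
```

```text
pos [515.  193.3 258.9] rot [3.141 0.    1.501] w 25.6 F [ 0.1 -0.4  0.5] t 69.675 | tot [ 0.0189 -0.0515 -0.1371  0.    ]
```

View pics/s11.png

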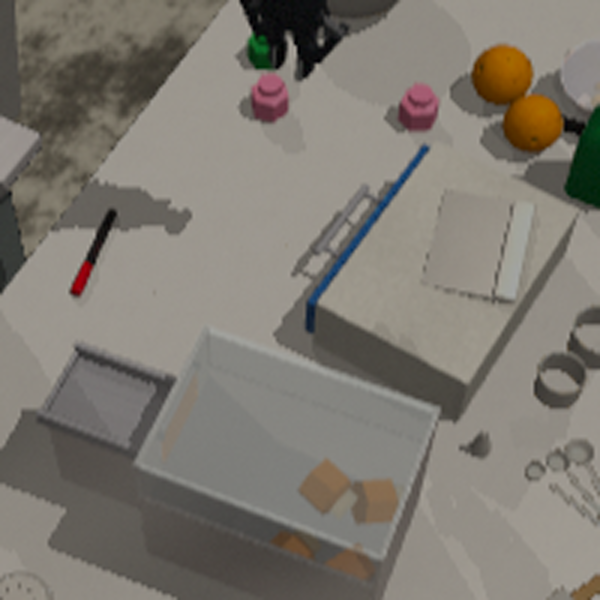

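The drawer is shut. Four jars lie in the bin (around crop 290-400, 460-570), the flap hangs shut (180,415), and the arm is clear of everything.

```bash
python3 -c "
from cell import job; print(job.finish_job())"
```

```text
the job is handed in; nothing more can be done
None
```

The job is handed in: all four jars are in the return bin, the flap is shut, the drawer is pushed fully home and the arm is clear; the hand-in gave no verdict back.

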